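# Demagnetise the saw's guide set in the coil

### The arm

A 6-joint arm with a two-finger parallel gripper is mounted at the origin on a cart in front of the work surface, level with it; the furniture and walls round the work are solid. World frame = base frame: x ahead of the robot, y to its left, z up, the work surface at z = 0. Lengths are in mm, angles in rad, forces in N, time in s.
With the tool pointing down it reaches from about 350 to 975 mm from the base axis. Payload 7.1 kg.
Tool frame: the origin (TCP) lies between the finger pads; the fingertips stand 8 mm ahead of it and the grasp point (between the pads) lies 11 mm behind it; x points along the fingers, y is the direction in which the jaws open and shut, and the axes are right-handed (so a half turn about x gives the same grasp; the last joint's range is limited). The gripper opens to 88 mm and grips with 3 to 60 N. Pads are 20 mm wide; open, the fingers measure 115 mm over their backs; the gripper's body (75 mm by 178 mm) begins 61 mm behind the grasp point.
Start: joints at [1.278, 0.423, 1.63, -0, 1.089, -0.019], TCP at [168.963, 601.711, 230.675] pointing down, gripper open.
Joint ranges: [-3, 3], [-0.9, 2.11], [0.09, 2.58], [-1.31, 4.45], [0.11, 2.69], [-2.54, 2.54]. Speed limits (rad/s): [2.39, 2.39, 3.01, 3.14, 3.14, 3.14].

### API

Orientations are given as a rotation vector (axis times angle).
In Python, from workcell import ctrl gives the robot as it stands.
- The arm moves only by the tool apply_moves, never from a script. Its argument "increments" is a list of rows, each an object with "gripper": the opening in per cent of the stroke, from 0 (shut) to 100 (fully open); "delta_pos": the shift along the tool's x, y, z in cm, a list of three; "dr": the turn, a rotation vector about the tool's x, y, z in rad, a list of three. In form: [{"gripper": gripper, "delta_pos": [dx, dy, dz], "dr": [ax, ay, az]}, ...]. A call has exactly 5 rows; each row shifts and turns the commanded pose from where the row before left it, along the tool's axes as they then stand; what a row does not reach is not made up. A row lasts 1/12 s, in which the tool goes at most 41.7 mm and 7.16 degrees, less where a joint would pass 70% of its speed; a pose out of reach is approached as far as the arm can. A call with a gripper value outside its range is refused whole. The fingers move at their own pace and stop on an object; the grip force is fixed at half the most. Time passes only in rows, so rows that do not move let the fingers close, or fill a call up. It gives the time, the measured TCP pose, the force and the opening at its end, in the units of the state.
- ctrl.get_obs(): the state, without advancing time (a new reading comes with each control period).
- ctrl.get_image(name): name is "side" or "top"; returns a dict with "img" (420x560x3 uint8, red, green, blue), "range_z" (420x560 float32, mm along the optical axis (not along the pixel's ray), 0 where there is no reading), "mtx" (3x3 intrinsics, pixels), "k1" (the pictures are not rectified: a ray, as slopes to the right and down, at radius r is drawn at 1 + k1 r^2 times it, then the intrinsics apply), "rvec" (rotation vector, rad) and "tvec" (3), from world to camera coordinates, as OpenCV has them. Camera axes: x right, y down, z forward; pixel columns grow to the right and rows downward; lengths in mm; the calibration is good to about 2 mm. A picture is of the moment at which its call begins.
- ctrl.close_job(): hands the job in, once; it reports no verdict.
The state is a dict: "t": time; "qpos": joint angles; "qvel": joint speeds; "joint_torque": joint torques, N m; "ee_pos": TCP position; "orientation": TCP orientation; "ft_force": force on the tool from outside, world axes, zero at the start; "moment": the same for the moment, N m; "width": finger opening in mm.
Only numpy, scipy, OpenCV 4.12 (cv2) and the standard library are available. Lean on these libraries where they do the work, as an engineer would, in place of code of your own. Each camera call takes 0.05 s, during which the arm holds its last target. There are 200 camera calls.

### The job

Demagnetise the band saw's guide set: swing the dust cover aside off the coil, put every steel guide block and the thrust bearing that you find on the table into the white basket, and hang the basket by its bail in the two notches of the yellow spring arm (bring it in level from the front, so that the prongs pass under the bail), lowering it until the arm has taken the whole weight and come to rest before you let go. With the loaded basket hanging free and still in the coil, press the green button fully in; then lift the basket off, stand it wholly on the black rubber mat with the parts still in it, and swing the cover fully back over the bore. Leave the other tools where they lie.

Things in the scene. Friction and masses are not known exactly. Their poses are not given: they have to be found in the camera images.
- demagnetiser: bench demagnetiser, fixed: a blue coil housing 200 x 220 x 80 mm with a round upright bore of 144 mm diameter right through it, open to the table; origin on the bore's axis at table height; x points from the bore to the arm's stand behind it, y to its left. The spring arm reaches over the bore from behind; a grey control box 50 mm high stands against its left side
- bore (a point): centre of the bore's mouth, 80 mm above the table
- cover_pin (a point): the upright pin of the dust cover, at the front right corner of the housing, 127 mm from the bore's axis
- cover (a joint): angle of the grey dust cover (disc of 156 mm, its top 89 mm above the table) about its pin: 0 = fully shut over the bore at its stop, grows counter-clockwise seen from above as the cover swings out over the front, up to 1.7 rad; the bore is wholly clear beyond 1.27. Stiff pin: it stays where it is left (about 0.7 N at the knob)
- cover_knob (a point): grip point of the cover's upright red knob (18 mm diameter, 34 mm high; this point is 21 mm above the plate and 13 mm below the knob's top), 90 mm from the pin; it stands 95 mm in front of the bore's axis when the cover is shut
- balance: the yellow spring arm (pivot 225 mm behind the bore's axis, 160 mm above the table). Its origin is where the bail's axis lies when seated, midway between its two prongs: unladen 195 mm above the table over the bore's axis, z up. It sinks about 14 mm per newton hung on it (40 to 75 mm for the loaded basket), tilting as it goes; damped, it settles in about a second
- seat (a point): the same point as the arm's origin. Prongs 10 mm wide, 76 mm between centres along the demagnetiser's y (66 mm free between them, 80 mm back to the yoke); each ends in a V notch open upward, 27 mm wide at the top. Prongs and notches reach from 12 mm below to 14 mm above this point, so the bail is brought over them level from the front, the prongs passing between crossbar and rim
- pulse (a joint): travel of the green push button, 0 = out, 0.006 m = fully in; springs back; needs about 5 N
- pulse_top (a point): centre of the green button's top (26 mm diameter), 68 mm above the table, on the control box at the left side, near the front
- basket: round white plastic basket, about 0.24 kg empty, 120 mm diameter, 36 mm deep, floor 4 mm, wall 3 mm; origin at the centre of its underside, z up, y along the bail's crossbar; a brass bail (round bar of 8 mm) arches over its middle
- bail (a point): centre of the bail's crossbar, 100 mm above the basket's underside; a black grip sleeve, 14 mm wide, 40 mm long along the bar, 18 mm high, is centred here; beyond it the bare bar runs straight to 47 mm on either side, where the notches take it
- block_a: steel guide block 14 x 44 x 14 mm (long along its own y), about 60 g, lying on the table left of the demagnetiser; origin at the centre of its underside; absent in some starts
- block_b: steel guide block 14 x 44 x 14 mm (long along its own y), about 60 g, lying on the table left of the demagnetiser; origin at the centre of its underside; absent in some starts
- block_c: steel guide block 14 x 44 x 14 mm (long along its own y), about 60 g, lying on the table left of the demagnetiser; origin at the centre of its underside; absent in some starts
- thrust_bearing: ball bearing, 44 mm diameter, 12 mm high, about 70 g, lying flat left of the demagnetiser; origin at the centre of its underside; absent in some starts. (Behind the parts the saw's hand wheel, 0.22 m wide, hangs 0.55 m above the table about x 0.88, y 0.15)
- mat: black rubber mat 180 x 180 x 4 mm, fixed, on the table beyond the rip fence (an upright fence along x at y about 0.33, 95 mm high); origin at the centre of its underside
- hex_key: hex key 107 mm long, a bystander
- sanding_block: wooden sanding block 61 x 112 x 34 mm, a bystander at the right front. Beyond it stand the saw's column (x 0.53 to 0.69, y below -0.32) and the switch box (about x 0.43 to 0.53, y -0.53 to -0.41, 0.2 to 0.4 m above the table)

How it is judged (in metres and radians):
On the way, in this order (a step that is already met when the one before it is completed fails the run):
1. the dust cover is swung aside, the bore wholly clear (value of joint cover above 1.27 rad), for 0.2 s.
2. the basket with every part in it hangs by its bail in the arm's notches, let go, settled and still, inside the coil (distance between bail and seat below 0.012 m and horizontal distance between bail and bore below 0.014 m and height (world z) of seat below 0.17 m and angle between basket's own z axis and vertical below 0.45 rad and contact force between the fingers and basket below 0.05 N and linear speed of balance below 0.01 m/s and linear speed of basket below 0.015 m/s and distance between each of block_a, block_b, block_c, thrust_bearing and basket below 0.07 m and z of block_a in the frame of basket between -0.002 and 0.045 m and z of block_b in the frame of basket between -0.002 and 0.045 m and z of block_c in the frame of basket between -0.002 and 0.045 m and z of thrust_bearing in the frame of basket between -0.002 and 0.045 m), for 0.8 s.
3. the green button is pressed fully in while the basket hangs free and still in the coil (all of step 2 and value of joint pulse above 0.0045 m), for 0.1 s.
At the end, for the whole second after the job is handed in: the basket stands upright (within 0.08 rad) on the mat, its centre within 30 mm of the mat's centre, let go, with every guide block and bearing that was on the table lying in it; the cover is shut over the bore (below 0.06 rad) and the arm is back up (horizontal distance between basket and mat below 0.03 m and z of basket in the frame of mat between 0 and 0.009 m and angle between basket's own z axis and vertical below 0.08 rad and contact force between the fingers and basket below 0.05 N and distance between each of block_a, block_b, block_c, thrust_bearing and basket below 0.07 m and z of block_a in the frame of basket between -0.002 and 0.045 m and z of block_b in the frame of basket between -0.002 and 0.045 m and z of block_c in the frame of basket between -0.002 and 0.045 m and z of thrust_bearing in the frame of basket between -0.002 and 0.045 m and value of joint cover below 0.06 rad and height (world z) of seat above 0.188 m); the robot touches nothing.
It fails at once if the basket is let go on the arm before the arm has taken its weight, so that the arm drops faster than 0.08 m/s (distance between bail and seat below 0.02 m and contact force between the fingers and basket below 0.05 N and linear speed of balance above 0.08 m/s).
It fails at once if a bystander (hex key, sanding block) is moved more than 40 mm (distance of any of hex_key, sanding_block from where it was at the start of the episode above 0.04 m).
Of block_a, block_b, block_c, thrust_bearing only 2 to 4 are there at a start; the rules pass over those that are not, and their reading is None.
At some moment in a run one of block_a, block_b, block_c, thrust_bearing may be knocked a few centimetres aside while the robot is not near it.
It also fails if it takes over 210 s, if anything falls off the work surface, if the arm or the gripper's body presses on something with over 40 N, if the wrist force passes 120 N, or if a joint passes its speed limit or range.

## Working session

There is one attempt and no reset: what is moved stays moved. The work goes in short steps, Python scripts to look and compute and a tool call to move; the robot and the scene stay as the last step left them, time stands still between calls to the robot, and variables do not carry over. Pictures are saved under pics/ and viewed, about 12 in all and at most 16, crops included, and the job is handed in when it is done.

Besides the shell and the picture viewer there is one more tool, called after "Call:" as name(argument=value, ...), one argument or row to a line, values as JSON. apply_moves: Moves the arm, as the interface text tells. Its arguments: {"type":"object","properties":{"increments":{"type":"array","items":{"type":"object","properties":{"gripper":{"type":"number"},"delta_pos":{"type":"array","items":{"type":"number"}},"dr":{"type":"array","items":{"type":"number"}}}}}},"required":["increments"]}

```bash
ls; mkdir -p pics
cat > h.py <<'E'
import numpy as np, cv2
from scipy.spatial.transform import Rotation as R
from workcell import ctrl
def cam(n):
    d=ctrl.get_image(n); d['Rm']=cv2.Rodrigues(np.array(d['rvec'],float))[0]; d['t']=np.array(d['tvec'],float).ravel(); return d
def slopes(d,uv):
    uv=np.atleast_2d(uv).astype(float); K=np.array(d['mtx']); p=(uv-K[:2,2])/[K[0,0],K[1,1]]
    q=p.copy()
    for _ in range(20): q=p/(1+d['k1']*(q**2).sum(1,keepdims=True))
    return q
def plane(d,uv,z):
    q=slopes(d,uv); r=np.c_[q,np.ones(len(q))]@d['Rm']; c=-d['Rm'].T@d['t']
    return c+r*((z-c[2])/r[:,2:])
def cloud(d):
    h,w=d['range_z'].shape; v,u=np.mgrid[:h,:w]; q=slopes(d,np.c_[u.ravel(),v.ravel()])
    z=d['range_z'].ravel()[:,None]; P=(np.c_[q,np.ones(len(q))]*z-d['t'])@d['Rm']
    P[z[:,0]==0]=np.nan; return P.reshape(h,w,3)
def proj(d,P):
    c=np.atleast_2d(P)@d['Rm'].T+d['t']; s=c[:,:2]/c[:,2:]; s=s*(1+d['k1']*(s**2).sum(1,keepdims=True)); K=np.array(d['mtx'])
    return s*[K[0,0],K[1,1]]+K[:2,2]
def save(d,n,crop=None,s=1):
    im=d['img'][...,::-1]
    if crop: u0,v0,u1,v1=crop; im=im[v0:v1,u0:u1]
    cv2.imwrite('pics/'+n,cv2.resize(im,None,fx=s,fy=s,interpolation=cv2.INTER_CUBIC))
def obs():
    o=ctrl.get_obs(); print('t',o['t'],'pos',np.round(o['ee_pos'],1),'w',o['width'],'F',np.round(o['ft_force'],1)); 
    M=R.from_rotvec(o['orientation']).as_matrix(); print('axes cols\n',np.round(M,3)); print('q',np.round(o['qpos'],2)); return o,M
E
python3 - <<'E'
from h import *
o,M=obs()
for n in('top','side'):
    d=cam(n); save(d,n+'0.png',s=1.4); print(n,'cam at',-d['Rm'].T@d['t'],d['mtx'],d['k1'])
    np.save(n+'0.npy',d,allow_pickle=True)
E
```

```text
pics
t 0.0 pos [168.8 601.2 229.9] w 87.36553462739349 F [-0.3 -0.1 -0.3]
axes cols
 [[-0.     0.27   0.963]
 [-0.001  0.963 -0.27 ]
 [-1.    -0.002 -0.   ]]
q [ 1.28  0.42  1.63 -0.    1.09 -0.02]
top cam at [ 311.58899305  107.19627731 1312.31112687] [[493.21245317   0.         273.37919688]
 [  0.         493.21245317 208.166058  ]
 [  0.           0.           1.        ]] -0.053515985998547275
side cam at [ 296.25632947 -778.79831311  686.82009348] [[409.3391135    0.         281.45806847]
 [  0.         409.3391135  208.99474912]
 [  0.           0.           1.        ]] -0.0850953419504314
```

View pics/top0.png

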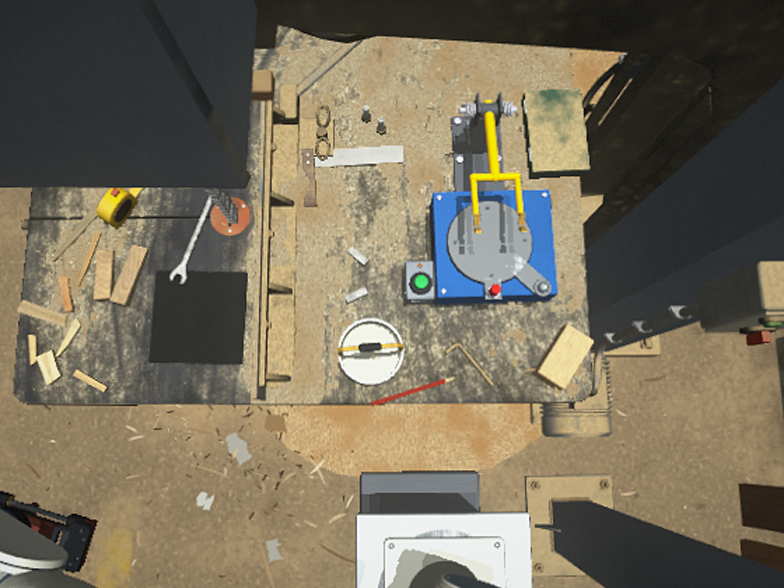

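View pics/side0.png

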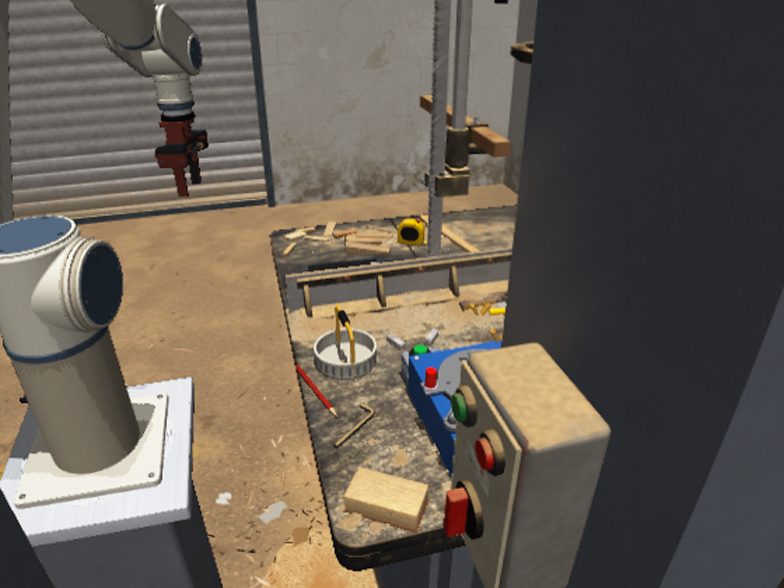

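Run:
```python
from h import *
d=np.load('top0.npy',allow_pickle=True).item(); P=cloud(d); s=np.load('side0.npy',allow_pickle=True).item()
save(d,'c1.png',(180,60,400,290),2.6)
im=d['img'].astype(int); hsv=cv2.cvtColor(d['img'],cv2.COLOR_RGB2HSV)
def pix(u,v): return np.array([u,v])/1.4
for n,u,v in [('b1',357,255),('b2',356,295),('basket',371,350),('green',421,282),('knob',495,290),('pin',543,287),('disc',490,240),('noteL',477,228),('notchR',522,228),('mat',198,317),('ring',323,118),('key',480,365),('sand',565,357),('whl',100,100),('fence',265,300),('sheet',555,130)]:
    a,b=pix(u,v); w=P[int(b)-1:int(b)+2,int(a)-1:int(a)+2].reshape(-1,3); print(n,np.round(np.nanmedian(w,0),1))
# blue housing top
b=(hsv[...,0]>100)&(hsv[...,0]<118)&(hsv[...,1]>150)&(hsv[...,2]>80)&(abs(P[...,2]-80)<8)
ys,xs=np.nonzero(b); pw=plane(d,np.c_[xs,ys],80)[:,:2].astype(np.float32); print('housing',cv2.minAreaRect(pw),b.sum())
g=(hsv[...,0]>50)&(hsv[...,0]<80)&(hsv[...,1]>150)&(hsv[...,2]>90)&(P[...,2]>50); ys,xs=np.nonzero(g); print('green',plane(d,np.c_[xs,ys],68)[:,:2].mean(0),g.sum())
r=((hsv[...,0]<8)|(hsv[...,0]>172))&(hsv[...,1]>170)&(hsv[...,2]>90)&(P[...,2]>85); ys,xs=np.nonzero(r); print('red',P[r].mean(0),P[r].max(0),plane(d,[[xs.mean(),ys.mean()]],115),r.sum())
m=(im.max(2)<45)&(abs(P[...,2]-4)<6)&(P[...,1]>330)
n,l,st,c=cv2.connectedComponentsWithStats(m.astype(np.uint8)); k=st[1:,4].argmax()+1; ys,xs=np.nonzero(l==k); print('mat',cv2.minAreaRect(plane(d,np.c_[xs,ys],4)[:,:2].astype(np.float32)))
for nm,dd in(('top',d),('side',s)):
    Q=cloud(dd); h=cv2.cvtColor(dd['img'],cv2.COLOR_RGB2HSV)
    w=(h[...,1]<60)&(h[...,2]>110)&(Q[...,2]>-5)&(Q[...,2]<60)&(Q[...,0]>300)&(Q[...,0]<900)&(Q[...,1]<320)&(Q[...,1]>0)
    n,l,st,c=cv2.connectedComponentsWithStats(w.astype(np.uint8))
    for k in range(1,n):
        if st[k,4]>25:
            ys,xs=np.nonzero(l==k); print(nm,'white',st[k],np.round(np.nanmedian(Q[l==k],0),1),cv2.minAreaRect(plane(dd,np.c_[xs,ys],14)[:,:2].astype(np.float32)))
```

```text
b1 [633.8 156.   10.9]
b2 [556.2 158.4  12.7]
basket [440.6 127.7 105.8]
green [568.   38.1  71. ]
knob [541.2 -89.5 122.4]
pin [ 550.  -178.3  101.3]
disc [641.8 -90.4  89.5]
noteL [638.9 -52.6 190.8]
notchR [ 634.7 -126.3  195.9]
mat [515.9 463.    1.6]
ring [923.  227.6   5.5]
key [421.2 -75.4   0.8]
sand [ 430.3 -230.2   33.7]
whl [513.  285.8 911.6]
fence [532.1 319.2  91.4]
sheet [ 876.4 -232.5   47. ]
housing ((638.8280029296875, -98.94921875), (200.2626953125, 219.5087127685547), 1.278632640838623) 2670
green [568.75869304  36.32714681] 75
red [ 540.22937486 -100.62402553  126.80751392] [551.24936175 -83.0973128  292.57557991] [[ 542.17645376 -104.36733916  115.        ]] 38
mat ((429.5968322753906, 540.3729248046875), (16.19334602355957, 0.0002658683806657791), 89.86038208007812)
top white [ 224   92   90  196 8472] [536.5 117.1   1.3] ((623.9754638671875, 120.29023742675781), (543.8474731445312, 230.268310546875), 1.9998530149459839)
top white [300 129  12  20  91] [ 7.649e+02  1.470e+01 -1.000e-01] ((755.9428100585938, 15.492073059082031), (49.91368865966797, 29.0455760955
[... 703 characters left out ...]
46716308594, 154.400146484375), (128.04391479492188, 46.16087341308594), 80.67243194580078)
side white [303 234  10  12  58] [631.7 151.4  14.7] ((631.5250244140625, 151.03770446777344), (56.80124282836914, 16.429443359375), 52.077064514160156)
side white [276 238  14  10  60] [557.9 151.8  14.6] ((558.31884765625, 154.3236083984375), (17.3784236907959, 49.21575927734375), 25.372583389282227)
side white [278 248  15  13  68] [546.6  95.4   3.7] ((548.5564575195312, 100.8487548828125), (55.49076843261719, 37.37602996826172), 69.98223114013672)
side white [268 259  18  12  79] [521.6  77.8   1.4] ((513.9069213867188, 60.48140335083008), (39.3518180847168, 51.50936508178711), 60.45584487915039)
```

View pics/c1.png

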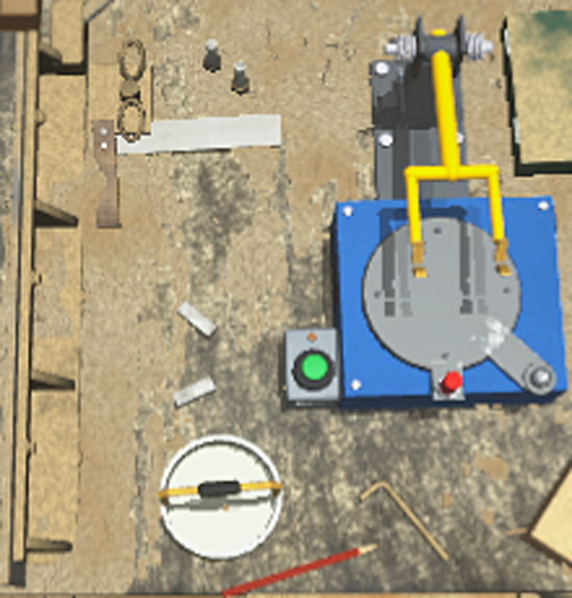

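Run:
```python
from h import *
d=np.load('top0.npy',allow_pickle=True).item(); P=cloud(d)
hsv=cv2.cvtColor(d['img'],cv2.COLOR_RGB2HSV).astype(int); H,S,V=hsv[...,0],hsv[...,1],hsv[...,2]
def box(n,m,z,roi):
    u0,v0,u1,v1=[int(a/1.4) for a in roi]; k=np.zeros_like(m); k[v0:v1,u0:u1]=m[v0:v1,u0:u1]
    nn,l,st,c=cv2.connectedComponentsWithStats(k.astype(np.uint8)); i=st[1:,4].argmax()+1; ys,xs=np.nonzero(l==i)
    p=plane(d,np.c_[xs,ys],z)[:,:2].astype(np.float32); (c,s,a)=cv2.minAreaRect(p)
    e=p-p.mean(0); w,v=np.linalg.eigh(e.T@e); print(n,len(p),'rect',np.round(c,1),np.round(s,1),round(a,1),'mean',p.mean(0).round(1),'long axis deg',np.degrees(np.arctan2(v[1,1],v[0,1])).round(1),'z',np.nanmedian(P[l==i][:,2]).round(1))
L=(S<45)&(V>150)
box('b1',L,14,(340,235,375,275)); box('b2',L,14,(335,280,378,308))
box('basket',L,36,(325,310,415,395))
Y=(H>15)&(H<32)&(S>120)&(V>90)
box('bail',Y&(P[...,2]>40),100,(325,325,415,375))
box('sleeve',(V<60),109,(350,335,390,360))
box('mat',(V<55)&(S<90),4,(140,262,250,370))
for nm,r in(('prongL',(466,180,486,240)),('prongR',(512,180,532,240))): box(nm,Y,200,r)
box('housing',(H>100)&(H<118)&(S>140)&(V>60),80,(425,180,570,310))
gm=(S<60)&(V>70)&(abs(P[...,2]-89)<6); box('disc',gm,89,(430,190,560,300))
box('pin',(V>150)&(S<50),95,(530,272,560,302))
box('knob',((H<8)|(H>172))&(S>150),123,(480,275,510,305))
box('insert',(H<15)&(S>100)&(V>100),0,(205,190,255,240))
print('darkbox edge',[plane(d,np.array([[200/1.4,187/1.4]]),z).round(0) for z in(0,550,911)], np.nanmin(P[:130,:180].reshape(-1,3),0),np.nanmax(P[:130,:180].reshape(-1,3),0))
```

```text
b1 87 rect [633.1 155.4] [43.3 14.9] 51.1 mean [633.  155.1] long axis deg 50.2 z 12.6
b2 95 rect [556.2 158.7] [15.9 43.1] 26.7 mean [556.8 157.9] long axis deg 115.7 z 12.7
basket 724 rect [413.6 125.8] [ 59.5 121.5] 7.1 mean [413.6 127.7] long axis deg 95.2 z 4.6
bail 38 rect [448.4  90.8] [39.4  7.4] 85.2 mean [447.6  89.8] long axis deg 90.0 z 103.0
sleeve 9 rect [445.  146.1] [ 6.4 12.2] 53.1 mean [445.  145.9] long axis deg 145.4 z 108.9
mat 3775 rect [515.5 462. ] [179.7 177. ] 88.5 mean [512.1 468.5] long axis deg 174.8 z 4.1
prongL 152 rect [678.2 -53.9] [26.2 79. ] 89.8 mean [681.9 -49.5] long axis deg -179.0 z 189.4
prongR 132 rect [ 679.8 -124.9] [78.1 14.2] 8.0 mean [ 682.4 -123.9] long axis deg -176.0 z 189.5
housing 1315 rect [636.9 -28.7] [201.2  85.2] 3.1 mean [628.7 -17.7] long axis deg -175.6 z 79.5
disc 2917 rect [615.  -95.5] [202.2 156.3] 16.3 mean [626.9 -95.1] long axis deg -138.1 z 88.7
pin 139 rect [ 558.9 -175.5] [35.5 41.1] 87.3 mean [ 560.4 -173. ] long axis deg -140.8 z 90.4
knob 44 rect [541.9 -89.9] [13.9 19.6] 43.4 mean [542.7 -90.5] long axis deg 133.5 z 121.8
insert 408 rect [715.8 408. ] [73.6 79.4] 23.3 mean [712.4 407.4] long axis deg 108.4 z 0.5
darkbox edge [array([[778., 471.,   0.]]), array([[583., 319., 550.]]), array([[454., 219., 911.]])] [511.78501871 222.35005403  -7.95013208] [ 958.84439573  434.23542442 1018.31147419]
```

Run:
```python
from h import *
d=np.load('top0.npy',allow_pickle=True).item(); P=cloud(d)
hsv=cv2.cvtColor(d['img'],cv2.COLOR_RGB2HSV).astype(int); H,S,V=hsv[...,0],hsv[...,1],hsv[...,2]
b=((H>98)&(H<120)&(S>140)&(V>60)); k=np.zeros_like(b); k[125:225,295:405]=b[125:225,295:405]
ys,xs=np.nonzero(k); p=plane(d,np.c_[xs,ys],80)
# edges: extreme per column/row, robust line fits
def edge(ax,lo,hi,fn,rng):
    o=1-ax; pts=[]
    for a in np.arange(rng[0],rng[1],6):
        q=p[(abs(p[:,ax]-a)<3)][:,o]
        q=q[(q>lo)&(q<hi)]
        if len(q): pts.append((a,fn(q)))
    pts=np.array(pts); l=cv2.fitLine(pts.astype(np.float32),cv2.DIST_HUBER,0,.01,.01).ravel(); return np.degrees(np.arctan2(l[1],l[0])).round(2), np.median(pts[:,1]).round(1)
print('left(y max vs x)',edge(0,-10,40,max,(600,720)))
print('right',edge(0,-230,-170,min,(590,720)))
print('back (x max vs y)',edge(1,700,760,max,(-180,0)))
print('front',edge(1,520,570,min,(-180,0)))
Y=(H>15)&(H<32)&(S>120)&(V>90)
ys,xs=np.nonzero(Y[120:180,325:390]); q=P[120:180,325:390][ys,xs]
for s in(0,1):
    m=(q[:,1]>-88)==bool(s); r=plane(d,np.c_[xs,ys][m]+[325,120],198)
    print('prong',[(a,r[abs(r[:,0]-a)<4][:,1].mean().round(1)) for a in(630,640,660,680,700)],'tip x',r[:,0].min())
from itertools import product
c=plane(d,[[349.6,172.9]],89);print(c)
for nm,P0 in [('bail',(448,128,100))]: print(proj(d,P0)*1.4)
# bail points
bm=Y.copy(); bm[:225]=0; bm[280:]=0; bm[:,:235]=0; bm[:,292:]=0
ys,xs=np.nonzero(bm); r=P[ys,xs]; print(np.c_[xs,ys,r][::4].round(0))
```

```text
left(y max vs x) (np.float32(1.08), np.float64(10.4))
right (np.float32(0.93), np.float64(-206.9))
back (x max vs y) (np.float32(-1.07), np.float64(736.8))
front (np.float32(-1.67), np.float64(539.4))
prong [(630, np.float64(-122.7)), (640, np.float64(-126.0)), (660, np.float64(-126.2)), (680, np.float64(-124.2)), (700, np.float64(-123.6))] tip x 626.7260896769872
prong [(630, np.float64(-52.3)), (640, np.float64(-50.5)), (660, np.float64(-50.3)), (680, np.float64(-49.5)), (700, np.float64(-48.1))] tip x 624.6488131845338
[[636.85260255 -89.45026237  89.        ]]
[[370.88907449 344.93857924]]
[[283. 245. 450.  84. 107.]
 [273. 246. 448. 108. 106.]
 [277. 246. 448.  98. 103.]
 [281. 246. 449.  88.  99.]
 [285. 246. 448.  79. 104.]
 [272. 247. 446. 111. 104.]
 [276. 247. 446. 101. 103.]
 [280. 247. 446.  91. 102.]
 [284. 247. 446.  81. 102.]
 [244. 248. 444. 180. 100.]
 [248. 248. 443. 169. 108.]
 [252. 248. 444. 160.  98.]
 [285. 248. 444.  78.  97.]
 [243. 249. 442. 182. 102.]
 [247. 249. 441. 172. 105.]
 [251. 249. 441. 162. 104.]
 [255. 249. 441. 152. 103.]
 [244. 250. 439. 180. 100.]
 [243. 251. 438. 182.  93.]]
```

Call:
apply_moves(
  increments=[
    {"gripper": 60,"delta_pos": [0,0,0],"dr": [-0.097,0,0]},
    {"gripper": 60,"delta_pos": [0,0,0],"dr": [-0.097,0,0]},
    {"gripper": 60,"delta_pos": [0,0,0],"dr": [-0.097,0,0]},
    {"gripper": 60,"delta_pos": [0,-2,1],"dr": [0,0,0]},
    {"gripper": 60,"delta_pos": [0,-3.5,1.8],"dr": [0,0,0]},
  ],
)

```text
t: 0.52
ee_pos: [197.1, 548.8, 230.3]
orientation: [-0.015, 1.571, 0.017]
ft_force: [0.8, 0.1, 0.9]
width: 58.2
```

Call:
apply_moves(
  increments=[
    {"gripper": 60,"delta_pos": [0,-3.5,1.8],"dr": [0,0,0]},
    {"gripper": 60,"delta_pos": [0,-3.5,1.8],"dr": [0,0,0]},
    {"gripper": 60,"delta_pos": [0,-3.5,1.8],"dr": [0,0,0]},
    {"gripper": 60,"delta_pos": [0,-3.5,1.8],"dr": [0,0,0]},
    {"gripper": 60,"delta_pos": [0,-3.5,1.8],"dr": [0,0,0]},
  ],
)

```text
t: 0.93
ee_pos: [291.2, 371.9, 230.5]
orientation: [-0.014, 1.571, 0.014]
ft_force: [1.4, 0.3, 0.8]
width: 52.5
```

Call:
apply_moves(
  increments=[
    {"gripper": 60,"delta_pos": [0,-3.5,1.8],"dr": [0,0,0]},
    {"gripper": 60,"delta_pos": [0,-3.5,1.8],"dr": [0,0,0]},
    {"gripper": 60,"delta_pos": [0,-3.5,1.8],"dr": [0,0,0]},
    {"gripper": 60,"delta_pos": [0,-3.5,1.8],"dr": [0,0,0]},
    {"gripper": 60,"delta_pos": [0,-3.5,1.8],"dr": [0,0,0]},
  ],
)

```text
t: 1.35
ee_pos: [384.2, 198.5, 230.7]
orientation: [-0.014, 1.571, 0.014]
ft_force: [0.9, 1.8, -1.0]
width: 53.0
```

Call:
apply_moves(
  increments=[
    {"gripper": 60,"delta_pos": [0,-3.5,1.8],"dr": [0,0,0]},
    {"gripper": 60,"delta_pos": [0,-3.5,1.8],"dr": [0,0,0]},
    {"gripper": 60,"delta_pos": [0,-3.5,1.8],"dr": [0,0,0]},
    {"gripper": 60,"delta_pos": [0,-3.5,1.8],"dr": [0,0,0]},
    {"gripper": 60,"delta_pos": [0,0,0],"dr": [0,0,0]},
  ],
)

```text
t: 1.77
ee_pos: [461.1, 56.8, 230.9]
orientation: [-0.011, 1.569, 0.009]
ft_force: [1.0, -0.3, 1.3]
width: 52.8
```

```bash
cat >> h.py <<'E'
def plan(x,y,z,yaw=None,o=None,M=None):
    """tool-frame cm deltas from measured pose to target; yaw = jaw direction deg (turn first, then move)"""
    if o is None: o=ctrl.get_obs(); M=R.from_rotvec(o['orientation']).as_matrix()
    p=np.array(o['ee_pos']); psi=np.degrees(np.arctan2(M[1,1],M[0,1])); yw=psi if yaw is None else yaw
    c,s=np.cos(np.radians(yw)),np.sin(np.radians(yw)); w=np.array([x,y,z])-p
    print('t %.1f'%o['t'],'pos',p.round(1),'jaw %.1f'%psi,'tilt',M[:,0].round(3),'F',np.round(o['ft_force'],1),'w %.1f'%o['width'])
    print('  turn dr_x total %.3f'%(-np.radians(yw-psi)),'cm: x %.2f y %.2f z %.2f'%(-w[2]/10,(c*w[0]+s*w[1])/10,(s*w[0]-c*w[1])/10))
E
python3 -c "
from h import *
plan(542,-91,102,91)"
```

```text
t 1.8 pos [461.1  56.8 230.9] jaw 90.7 tilt [ 0.002 -0.001 -1.   ] F [ 1.  -0.3  1.3] w 52.8
  turn dr_x total -0.005 cm: x 12.89 y -14.92 z 7.83
```

Call:
apply_moves(
  increments=[
    {"gripper": 60,"delta_pos": [0,-3.3,1.7],"dr": [0,0,0]},
    {"gripper": 60,"delta_pos": [0,-3.3,1.7],"dr": [0,0,0]},
    {"gripper": 60,"delta_pos": [0,-3.3,1.7],"dr": [0,0,0]},
    {"gripper": 60,"delta_pos": [0,-3.0,1.6],"dr": [0,0,0]},
    {"gripper": 60,"delta_pos": [0,-2.0,1.1],"dr": [0,0,0]},
  ],
)

```text
t: 2.18
ee_pos: [539.8, -88.2, 230.5]
orientation: [-0.013, 1.571, 0.012]
ft_force: [-0.2, 0.0, 0.5]
width: 52.5
```

Call:
apply_moves(
  increments=[
    {"gripper": 60,"delta_pos": [3.3,0,0],"dr": [0,0,0]},
    {"gripper": 60,"delta_pos": [3.3,0,0],"dr": [0,0,0]},
    {"gripper": 60,"delta_pos": [3.3,0,0],"dr": [0,0,0]},
    {"gripper": 60,"delta_pos": [1.5,0,0],"dr": [0,0,0]},
    {"gripper": 60,"delta_pos": [0,0,0],"dr": [0,0,0]},
  ],
)

```text
t: 2.6
ee_pos: [535.8, -85.1, 112.8]
orientation: [-0.012, 1.578, 0.015]
ft_force: [-1.1, -0.6, 0.6]
width: 52.8
```

```bash
python3 -c "
from h import *
plan(542,-91,102,91)
d=cam('top'); save(d,'k.png',(300,110,420,230),4); s=cam('side'); 
P=cloud(d); h=cv2.cvtColor(d['img'],cv2.COLOR_RGB2HSV); m=((h[...,0]<8)|(h[...,0]>172))&(h[...,1]>150); print(proj(d,[542,-91,123]),proj(s,[542,-91,110])*1.4)
save(s,'ks.png',(250,220,370,340),4)"
```

```text
t 2.6 pos [535.8 -85.1 112.8] jaw 91.0 tilt [-0.008  0.001 -1.   ] F [-1.1 -0.6  0.6] w 52.8
  turn dr_x total -0.000 cm: x 1.08 y -0.60 z 0.61
[[353.6874969  206.66882498]] [[427.65259844 375.75824823]]
```

View pics/ks.png

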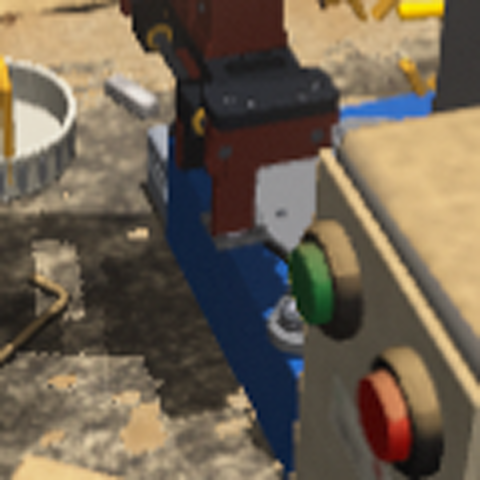

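Call:
apply_moves(
  increments=[
    {"gripper": 60,"delta_pos": [0,-0.4,0.5],"dr": [0,0,0]},
    {"gripper": 60,"delta_pos": [0.9,0,0],"dr": [0,0,0]},
    {"gripper": 60,"delta_pos": [0,0,0],"dr": [0,0,0]},
    {"gripper": 0,"delta_pos": [0,0,0],"dr": [0,0,0]},
    {"gripper": 0,"delta_pos": [0,0,0],"dr": [0,0,0]},
  ],
)

```text
t: 3.12
ee_pos: [544.1, -90.0, 108.1]
orientation: [-0.014, 1.57, 0.013]
ft_force: [1.0, 0.1, -0.2]
width: 42.4
```

Call:
apply_moves(
  increments=[
    {"gripper": 0,"delta_pos": [0,0,0],"dr": [0,0,0]},
    {"gripper": 0,"delta_pos": [0,0,0],"dr": [0,0,0]},
    {"gripper": 0,"delta_pos": [0,0,0],"dr": [0,0,0]},
    {"gripper": 0,"delta_pos": [0,0,0],"dr": [0,0,0]},
    {"gripper": 0,"delta_pos": [0,0,0],"dr": [0,0,0]},
  ],
)

```text
t: 3.53
ee_pos: [544.1, -90.8, 107.8]
orientation: [-0.015, 1.57, 0.013]
ft_force: [0.0, -4.5, 0.5]
width: 17.3
```

```bash
python3 -c "
from h import *
plan(542,-91,102,91)"
```

```text
t 3.5 pos [544.1 -90.8 107.8] jaw 91.0 tilt [ 0.001 -0.001 -1.   ] F [ 0.  -4.5  0.5] w 17.3
  turn dr_x total 0.000 cm: x 0.58 y -0.02 z -0.21
```

Call:
apply_moves(
  increments=[
    {"gripper": 0,"delta_pos": [0,-0.19,-1.33],"dr": [0,0,0]},
    {"gripper": 0,"delta_pos": [0,-0.39,-1.3],"dr": [0,0,0]},
    {"gripper": 0,"delta_pos": [0,-0.58,-1.23],"dr": [0,0,0]},
    {"gripper": 0,"delta_pos": [0,-0.76,-1.12],"dr": [0,0,0]},
    {"gripper": 0,"delta_pos": [0,-0.91,-0.99],"dr": [0,0,0]},
  ],
)

```text
t: 3.95
ee_pos: [481.7, -117.0, 107.6]
orientation: [-0.011, 1.576, 0.017]
ft_force: [-7.8, 14.1, 12.9]
width: 17.5
```

Call:
apply_moves(
  increments=[
    {"gripper": 0,"delta_pos": [0,-1.05,-0.85],"dr": [0,0,0]},
    {"gripper": 0,"delta_pos": [0,-1.17,-0.68],"dr": [0,0,0]},
    {"gripper": 0,"delta_pos": [0,-1.27,-0.5],"dr": [0,0,0]},
    {"gripper": 0,"delta_pos": [0,-1.31,-0.3],"dr": [0,0,0]},
    {"gripper": 0,"delta_pos": [0,-1.35,-0.1],"dr": [0,0,0]},
  ],
)

```text
t: 4.37
ee_pos: [451.0, -177.6, 106.7]
orientation: [-0.009, 1.591, 0.021]
ft_force: [-31.7, 6.4, 28.9]
width: 15.6
```

Call:
apply_moves(
  increments=[
    {"gripper": 0,"delta_pos": [0,0,0],"dr": [0,0,0]},
    {"gripper": 50,"delta_pos": [0,0,0],"dr": [0,0,0]},
    {"gripper": 50,"delta_pos": [0,0,0],"dr": [0,0,0]},
    {"gripper": 50,"delta_pos": [0,0,0],"dr": [0,0,0]},
    {"gripper": 50,"delta_pos": [0,0,0],"dr": [0,0,0]},
  ],
)

```text
t: 4.78
ee_pos: [462.1, -181.4, 107.9]
orientation: [-0.014, 1.57, 0.013]
ft_force: [-0.5, 0.6, 0.4]
width: 38.1
```

Call:
apply_moves(
  increments=[
    {"gripper": 50,"delta_pos": [-3,0,0],"dr": [0,0,0]},
    {"gripper": 50,"delta_pos": [-3,0,0],"dr": [0,0,0]},
    {"gripper": 50,"delta_pos": [0,4,0],"dr": [0,0,0]},
    {"gripper": 50,"delta_pos": [0,4,0],"dr": [0,0,0]},
    {"gripper": 50,"delta_pos": [0,4,0],"dr": [0,0,0]},
  ],
)

```text
t: 5.2
ee_pos: [460.3, -60.3, 168.6]
orientation: [-0.012, 1.568, 0.012]
ft_force: [0.8, 1.3, -0.4]
width: 44.2
```

```bash
python3 -c "
from h import *
plan(556.5,158,14,25.7)
d=cam('top'); save(d,'t1.png',(180,60,460,290),2.6); np.save('top1.npy',d,allow_pickle=True)"
```

```text
t 5.2 pos [460.3 -60.3 168.6] jaw 90.9 tilt [ 0.003 -0.    -1.   ] F [ 0.8  1.3 -0.4] w 44.2
  turn dr_x total 1.138 cm: x 15.46 y 18.14 z -15.50
```

View pics/t1.png

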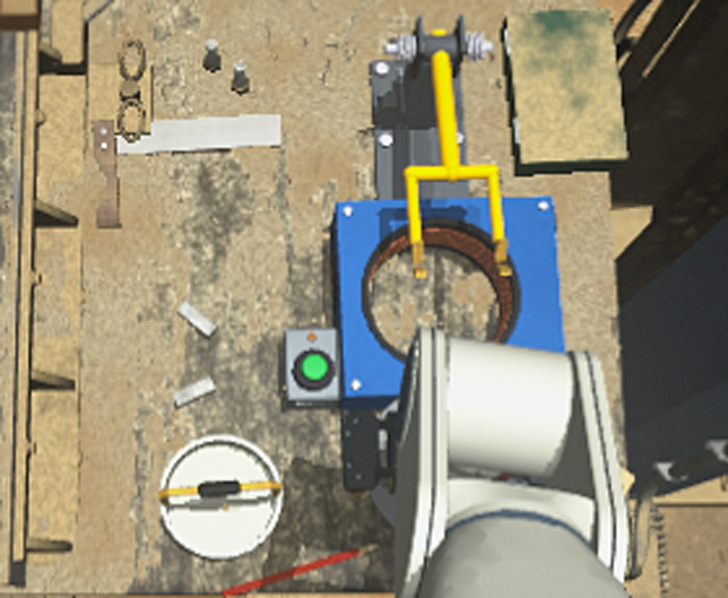

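Call:
apply_moves(
  increments=[
    {"gripper": 50,"delta_pos": [0,0,0],"dr": [0.114,0,0]},
    {"gripper": 50,"delta_pos": [0,0,0],"dr": [0.114,0,0]},
    {"gripper": 50,"delta_pos": [0,0,0],"dr": [0.114,0,0]},
    {"gripper": 50,"delta_pos": [0,0,0],"dr": [0.114,0,0]},
    {"gripper": 50,"delta_pos": [0,0,0],"dr": [0.114,0,0]},
  ],
)

```text
t: 5.67
ee_pos: [460.0, -60.9, 167.8]
orientation: [0.437, 1.525, -0.437]
ft_force: [-1.0, 0.4, 0.8]
width: 44.5
```

Call:
apply_moves(
  increments=[
    {"gripper": 50,"delta_pos": [0,0,0],"dr": [0.114,0,0]},
    {"gripper": 50,"delta_pos": [0,0,0],"dr": [0.114,0,0]},
    {"gripper": 50,"delta_pos": [0,0,0],"dr": [0.114,0,0]},
    {"gripper": 50,"delta_pos": [0,0,0],"dr": [0.114,0,0]},
    {"gripper": 50,"delta_pos": [0,0,0],"dr": [0.112,0,0]},
  ],
)

```text
t: 6.08
ee_pos: [460.0, -61.0, 167.8]
orientation: [0.876, 1.387, -0.875]
ft_force: [-0.4, -0.1, 0.3]
width: 43.9
```

Call:
apply_moves(
  increments=[
    {"gripper": 50,"delta_pos": [0,2.6,-2.2],"dr": [0,0,0]},
    {"gripper": 50,"delta_pos": [0,2.6,-2.2],"dr": [0,0,0]},
    {"gripper": 50,"delta_pos": [0,2.6,-2.2],"dr": [0,0,0]},
    {"gripper": 50,"delta_pos": [0,2.6,-2.2],"dr": [0,0,0]},
    {"gripper": 50,"delta_pos": [0,2.6,-2.2],"dr": [0,0,0]},
  ],
)

```text
t: 6.5
ee_pos: [529.6, 96.3, 167.8]
orientation: [0.872, 1.389, -0.871]
ft_force: [0.3, -0.3, 0.3]
width: 43.8
```

Call:
apply_moves(
  increments=[
    {"gripper": 50,"delta_pos": [0,2.6,-2.2],"dr": [0,0,0]},
    {"gripper": 50,"delta_pos": [0,2.5,-2.3],"dr": [0,0,0]},
    {"gripper": 50,"delta_pos": [3.5,0,0],"dr": [0,0,0]},
    {"gripper": 50,"delta_pos": [3.5,0,0],"dr": [0,0,0]},
    {"gripper": 50,"delta_pos": [0,0,0],"dr": [0,0,0]},
  ],
)

```text
t: 6.92
ee_pos: [551.3, 157.1, 92.1]
orientation: [0.866, 1.396, -0.877]
ft_force: [-1.6, -0.6, -0.5]
width: 44.3
```

```bash
python3 -c "
from h import *
plan(556.5,158,11,25.7)
d=cam('top'); save(d,'t2.png',(180,60,460,290),2.6); np.save('top2.npy',d,allow_pickle=True)
"
```

```text
t 6.9 pos [551.3 157.1  92.1] jaw 25.9 tilt [-0.009 -0.002 -1.   ] F [-1.6 -0.6 -0.5] w 44.3
  turn dr_x total 0.003 cm: x 8.11 y 0.50 z 0.15
```

View pics/t2.png

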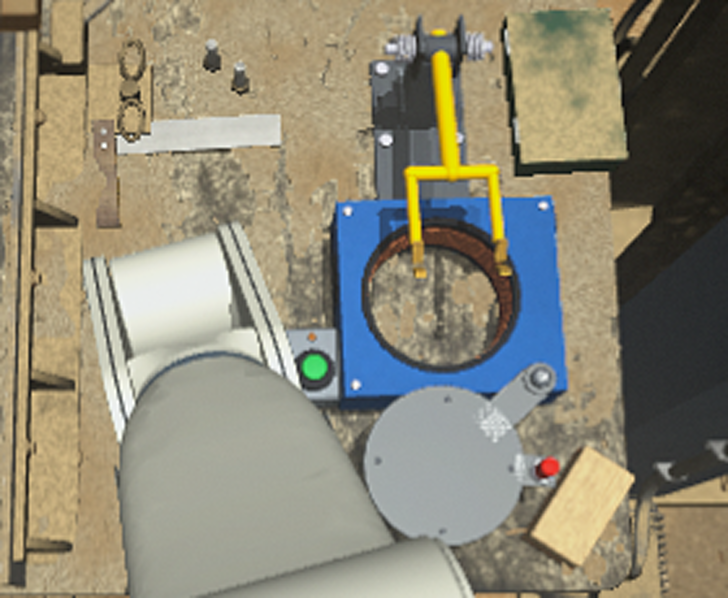

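Call:
apply_moves(
  increments=[
    {"gripper": 50,"delta_pos": [3,0,0],"dr": [0,0,0]},
    {"gripper": 50,"delta_pos": [3,0,0],"dr": [0,0,0]},
    {"gripper": 50,"delta_pos": [0,0,0],"dr": [0,0,0]},
    {"gripper": 50,"delta_pos": [0,0,0],"dr": [0,0,0]},
    {"gripper": 50,"delta_pos": [0,0,0],"dr": [0,0,0]},
  ],
)

```text
t: 7.38
ee_pos: [556.4, 157.2, 39.9]
orientation: [0.873, 1.387, -0.87]
ft_force: [-0.0, 0.8, 0.4]
width: 43.9
```

Run:
```python
from h import *
plan(556.5,158,10,25.7)
s=cam('side'); save(s,'s2.png',(200,200,360,320),4)
d=np.load('top2.npy',allow_pickle=True).item(); P=cloud(d)
hsv=cv2.cvtColor(d['img'],cv2.COLOR_RGB2HSV).astype(int); H,S,V=hsv[...,0],hsv[...,1],hsv[...,2]
b=((H>98)&(H<120)&(S>140)&(V>60)); ys,xs=np.nonzero(b[125:225,295:405]); p=plane(d,np.c_[xs+295,ys+125],80)[:,:2]
from scipy.optimize import least_squares
c=np.array([638,-92.,72])
for it in range(4):
    e=p-c[:2]; r=np.hypot(*e.T); a=np.degrees(np.arctan2(e[:,1],e[:,0])); pts=[]
    for k in range(-180,180,6):
        m=(abs((a-k+180)%360-180)<3)&(r>60)
        if m.any(): pts.append(p[m][r[m].argmin()])
    pts=np.array(pts); c=least_squares(lambda q:np.hypot(*(pts-q[:2]).T)-q[2],c,loss='soft_l1').x
print('bore',c.round(1),np.std(np.hypot(*(pts-c[:2]).T)-c[2]).round(1))
g=((H<8)|(H>172))&(S>150)&(V>80); ys,xs=np.nonzero(g[200:270,360:420]); k=plane(d,[[xs.mean()+360,ys.mean()+200]],121)[0]
print('knob',k.round(1),len(xs),'pin click',plane(d,[[180+540/2.6,60+376/2.6]],98).round(1))
```

```text
t 7.4 pos [556.4 157.2  39.9] jaw 25.8 tilt [ 0.002  0.001 -1.   ] F [-0.   0.8  0.4] w 43.9
  turn dr_x total 0.001 cm: x 2.99 y 0.04 z -0.06
bore [640.6 -89.8  80.6] 2.6
knob [ 460.5 -179.   121. ] 41 pin click [[ 551.6 -181.2   98. ]]
```

View pics/s2.png

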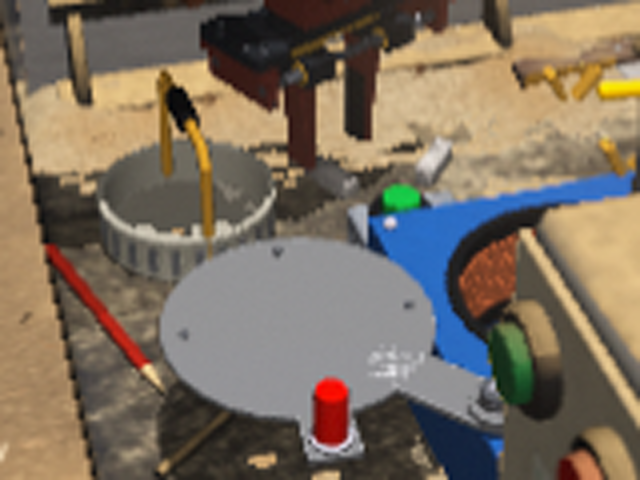

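Call:
apply_moves(
  increments=[
    {"gripper": 50,"delta_pos": [1.5,0,0],"dr": [0,0,0]},
    {"gripper": 50,"delta_pos": [1.4,0,0],"dr": [0,0,0]},
    {"gripper": 50,"delta_pos": [0,0,0],"dr": [0,0,0]},
    {"gripper": 0,"delta_pos": [0,0,0],"dr": [0,0,0]},
    {"gripper": 0,"delta_pos": [0,0,0],"dr": [0,0,0]},
  ],
)

```text
t: 7.85
ee_pos: [555.0, 157.1, 9.2]
orientation: [0.872, 1.389, -0.872]
ft_force: [0.3, 0.2, -0.0]
width: 33.9
```

Call:
apply_moves(
  increments=[
    {"gripper": 0,"delta_pos": [0,0,0],"dr": [0,0,0]},
    {"gripper": 0,"delta_pos": [0,0,0],"dr": [0,0,0]},
    {"gripper": 0,"delta_pos": [0,0,0],"dr": [0,0,0]},
    {"gripper": 0,"delta_pos": [0,0,0],"dr": [0,0,0]},
    {"gripper": 0,"delta_pos": [-0.5,0,0],"dr": [0,0,0]},
  ],
)

```text
t: 8.27
ee_pos: [554.4, 157.0, 13.2]
orientation: [0.871, 1.39, -0.873]
ft_force: [0.1, -0.4, -0.4]
width: 13.4
```

Call:
apply_moves(
  increments=[
    {"gripper": 0,"delta_pos": [-3.5,0,0],"dr": [0,0,0]},
    {"gripper": 0,"delta_pos": [-3.5,0,0],"dr": [0,0,0]},
    {"gripper": 0,"delta_pos": [-3.5,0,0],"dr": [0,0,0]},
    {"gripper": 0,"delta_pos": [-2.5,0,0],"dr": [0,0,0]},
    {"gripper": 0,"delta_pos": [0,0,0],"dr": [0,0,0]},
  ],
)

```text
t: 8.68
ee_pos: [558.0, 157.9, 149.3]
orientation: [0.876, 1.383, -0.866]
ft_force: [1.7, 0.3, -0.4]
width: 14.0
```

Run:
```python
from h import *
d=np.load('top1.npy',allow_pickle=True).item(); P=cloud(d)
# basket rim: points near z 36 around; bail ends; sleeve dark
hsv=cv2.cvtColor(d['img'],cv2.COLOR_RGB2HSV).astype(int); H,S,V=hsv[...,0],hsv[...,1],hsv[...,2]
ok=(S<45)&(V>140); ys,xs=np.nonzero(ok[222:280,236:296]); q=np.c_[xs+236,ys+222]
ring=plane(d,q,36)[:,:2]; hull=cv2.convexHull(ring.astype(np.float32)); print('rim circle',cv2.minEnclosingCircle(hull))
sl=(V<70); ys,xs=np.nonzero(sl[240:260,255:275]); q=np.c_[xs+255,ys+240]; z=P[q[:,1],q[:,0]]; z=z[z[:,2]>90]; print('sleeve',len(z),z.mean(0).round(1),z.min(0).round(1),z.max(0).round(1), plane(d,q.mean(0),109))
plan(470,128,130,90)
```

```text
rim circle ((460.51361083984375, 118.01371765136719), 81.93396759033203)
sleeve 48 [444.4 132.1 108.2] [438.1 113.  103.4] [450.8 149.8 113.9] [[444.27181633 132.09611665 109.        ]]
t 8.7 pos [558.  157.9 149.3] jaw 25.8 tilt [ 0.009  0.002 -1.   ] F [ 1.7  0.3 -0.4] w 14.0
  turn dr_x total -1.121 cm: x 1.93 y -2.99 z -8.80
```

Call:
apply_moves(
  increments=[
    {"gripper": 0,"delta_pos": [0,0,0],"dr": [-0.117,0,0]},
    {"gripper": 0,"delta_pos": [0,0,0],"dr": [-0.117,0,0]},
    {"gripper": 0,"delta_pos": [0,0,0],"dr": [-0.117,0,0]},
    {"gripper": 0,"delta_pos": [0,0,0],"dr": [-0.117,0,0]},
    {"gripper": 0,"delta_pos": [0,0,0],"dr": [-0.117,0,0]},
  ],
)

```text
t: 9.1
ee_pos: [554.2, 156.9, 142.8]
orientation: [0.415, 1.532, -0.416]
ft_force: [-0.1, 0.4, 0.3]
width: 13.7
```

Call:
apply_moves(
  increments=[
    {"gripper": 0,"delta_pos": [0,0,0],"dr": [-0.117,0,0]},
    {"gripper": 0,"delta_pos": [0,0,0],"dr": [-0.117,0,0]},
    {"gripper": 0,"delta_pos": [0,0,0],"dr": [-0.117,0,0]},
    {"gripper": 0,"delta_pos": [0,0,0],"dr": [-0.117,0,0]},
    {"gripper": 0,"delta_pos": [0,0,0],"dr": [-0.117,0,0]},
  ],
)

```text
t: 9.52
ee_pos: [554.2, 156.9, 142.7]
orientation: [-0.044, 1.572, 0.043]
ft_force: [0.3, 0.1, -1.8]
width: 13.8
```

Call:
apply_moves(
  increments=[
    {"gripper": 0,"delta_pos": [0,-0.8,-2.8],"dr": [0,0,0]},
    {"gripper": 0,"delta_pos": [0,-0.8,-2.8],"dr": [0,0,0]},
    {"gripper": 0,"delta_pos": [0,-0.7,-2.8],"dr": [0,0,0]},
    {"gripper": 0,"delta_pos": [0,0,0],"dr": [0,0,0]},
    {"gripper": 0,"delta_pos": [0,0,0],"dr": [0,0,0]},
  ],
)

```text
t: 9.93
ee_pos: [470.6, 129.6, 143.1]
orientation: [-0.039, 1.572, 0.038]
ft_force: [0.1, 0.9, 0.1]
width: 13.7
```

Run:
```python
from h import *
plan(474,131,45,93)
```

```text
t 9.9 pos [470.6 129.6 143.1] jaw 92.8 tilt [-0.002 -0.    -1.   ] F [0.1 0.9 0.1] w 13.7
  turn dr_x total -0.003 cm: x 9.81 y 0.13 z 0.35
```

Call:
apply_moves(
  increments=[
    {"gripper": 0,"delta_pos": [3,0.1,0.3],"dr": [0,0,0]},
    {"gripper": 0,"delta_pos": [3,0,0],"dr": [0,0,0]},
    {"gripper": 0,"delta_pos": [2.5,0,0],"dr": [0,0,0]},
    {"gripper": 0,"delta_pos": [1.3,0,0],"dr": [0,0,0]},
    {"gripper": 0,"delta_pos": [0,0,0],"dr": [0,0,0]},
  ],
)

```text
t: 10.35
ee_pos: [474.5, 131.0, 42.8]
orientation: [-0.039, 1.575, 0.038]
ft_force: [0.1, -0.3, 0.4]
width: 13.9
```

Call:
apply_moves(
  increments=[
    {"gripper": 0,"delta_pos": [0,0,0],"dr": [0,0,0]},
    {"gripper": 40,"delta_pos": [0,0,0],"dr": [0,0,0]},
    {"gripper": 40,"delta_pos": [0,0,0],"dr": [0,0,0]},
    {"gripper": 40,"delta_pos": [0,0,0],"dr": [0,0,0]},
    {"gripper": 40,"delta_pos": [0,0,0],"dr": [0,0,0]},
  ],
)

```text
t: 10.77
ee_pos: [475.9, 131.3, 46.6]
orientation: [-0.038, 1.569, 0.039]
ft_force: [-0.3, -0.1, -0.8]
width: 34.0
```

Call:
apply_moves(
  increments=[
    {"gripper": 40,"delta_pos": [-3.3,0,0],"dr": [0,0,0]},
    {"gripper": 40,"delta_pos": [-3.3,0,0],"dr": [0,0,0]},
    {"gripper": 40,"delta_pos": [-3.3,0,0],"dr": [0,0,0]},
    {"gripper": 40,"delta_pos": [0,0,0],"dr": [0,0,0]},
    {"gripper": 40,"delta_pos": [0,0,0],"dr": [0,0,0]},
  ],
)

```text
t: 11.18
ee_pos: [476.6, 131.5, 146.9]
orientation: [-0.038, 1.565, 0.04]
ft_force: [0.8, 0.0, -1.0]
width: 34.9
```

Run:
```python
from h import *
plan(633,155.3,100,140.5)
s=cam('side'); save(s,'s3.png',(200,200,360,320),4)
L=cv2.cvtColor(s['img'],cv2.COLOR_RGB2HSV);
```

```text
t 11.2 pos [476.6 131.5 146.9] jaw 92.8 tilt [ 0.005  0.001 -1.   ] F [ 0.8  0.  -1. ] w 34.9
  turn dr_x total -0.832 cm: x 4.69 y -10.55 z 11.78
```

View pics/s3.png

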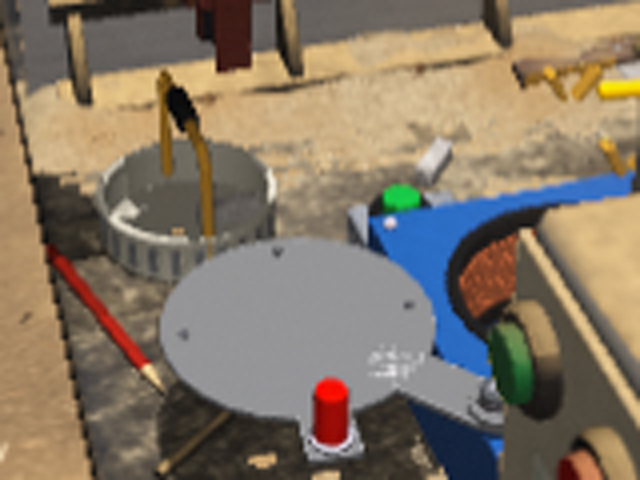

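Call:
apply_moves(
  increments=[
    {"gripper": 50,"delta_pos": [0,0,0],"dr": [-0.119,0,0]},
    {"gripper": 50,"delta_pos": [0,0,0],"dr": [-0.119,0,0]},
    {"gripper": 50,"delta_pos": [0,0,0],"dr": [-0.119,0,0]},
    {"gripper": 50,"delta_pos": [0,0,0],"dr": [-0.119,0,0]},
    {"gripper": 50,"delta_pos": [0,0,0],"dr": [-0.119,0,0]},
  ],
)

```text
t: 11.65
ee_pos: [474.0, 130.8, 143.1]
orientation: [-0.509, 1.513, 0.509]
ft_force: [0.1, 0.0, -0.2]
width: 43.9
```

Call:
apply_moves(
  increments=[
    {"gripper": 50,"delta_pos": [0,0,0],"dr": [-0.119,0,0]},
    {"gripper": 50,"delta_pos": [0,0,0],"dr": [-0.119,0,0]},
    {"gripper": 50,"delta_pos": [0,0,0],"dr": [0,0,0]},
    {"gripper": 50,"delta_pos": [0,-2.1,2.4],"dr": [0,0,0]},
    {"gripper": 50,"delta_pos": [0,-2.1,2.4],"dr": [0,0,0]},
  ],
)

```text
t: 12.07
ee_pos: [536.7, 141.2, 143.3]
orientation: [-0.686, 1.463, 0.687]
ft_force: [0.3, 1.3, 0.4]
width: 43.9
```

Call:
apply_moves(
  increments=[
    {"gripper": 50,"delta_pos": [0,-2.1,2.4],"dr": [0,0,0]},
    {"gripper": 50,"delta_pos": [0,-2.1,2.4],"dr": [0,0,0]},
    {"gripper": 50,"delta_pos": [0,-2.1,2.2],"dr": [0,0,0]},
    {"gripper": 50,"delta_pos": [0,0,0],"dr": [0,0,0]},
    {"gripper": 50,"delta_pos": [0,0,0],"dr": [0,0,0]},
  ],
)

```text
t: 12.48
ee_pos: [631.2, 155.4, 142.9]
orientation: [-0.686, 1.462, 0.687]
ft_force: [-0.5, 0.3, -0.8]
width: 44.3
```

Run:
```python
from h import *
plan(633,155.3,11,140.5)
s=cam('side'); Q=cloud(s); h=cv2.cvtColor(s['img'],cv2.COLOR_RGB2HSV)
k=np.zeros(h.shape[:2],bool); k[228:256,298:318]=1; m=k&(h[...,1]<60)&(h[...,2]>110)&(Q[...,2]<30)
ys,xs=np.nonzero(m); print('b1 side',len(xs),plane(s,np.c_[xs,ys],8).mean(0).round(1),np.nanmedian(Q[m],0).round(1))
```

```text
t 12.5 pos [631.2 155.4 142.9] jaw 140.4 tilt [-0.002 -0.    -1.   ] F [-0.5  0.3 -0.8] w 44.3
  turn dr_x total -0.003 cm: x 13.19 y -0.14 z 0.11
b1 side 10 [628.9 130.2   8. ] [624.6 137.1   7.9]
```

Run:
```python
from h import *
s0=np.load('side0.npy',allow_pickle=True).item(); s=cam('side')
for n,x in(('old',s0),('new',s)):
    h=cv2.cvtColor(x['img'],cv2.COLOR_RGB2HSV); m=(h[...,1]<60)&(h[...,2]>110); Q=cloud(x); m&=(Q[...,2]<40)&(Q[...,0]>500)&(Q[...,0]<760)&(Q[...,1]>85)&(Q[...,1]<300)
    nn,l,st,c=cv2.connectedComponentsWithStats(m.astype(np.uint8)); print(n,[(st[i].tolist(),plane(x,c[i],12).round(0).tolist()) for i in range(1,nn) if st[i,4]>6])
save(s,'s4.png',(270,200,340,270),6)
```

```text
old [([303, 234, 10, 12, 58], [[633.0, 154.0, 12.0]]), ([263, 238, 6, 13, 24], [[511.0, 164.0, 12.0]]), ([276, 238, 14, 10, 60], [[559.0, 157.0, 12.0]]), ([278, 249, 11, 11, 32], [[544.0, 102.0, 12.0]]), ([269, 259, 8, 4, 22], [[508.0, 82.0, 12.0]])]
new [([266, 243, 3, 7, 12], [[511.0, 154.0, 12.0]]), ([278, 250, 8, 9, 25], [[538.0, 101.0, 12.0]])]
```

View pics/s4.png

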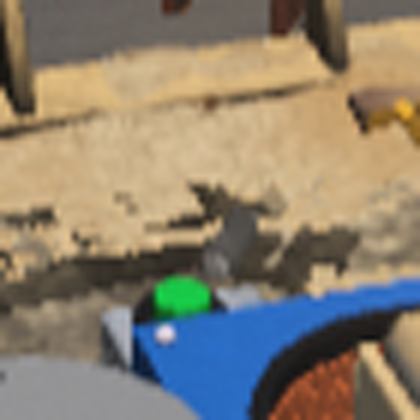

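Call:
apply_moves(
  increments=[
    {"gripper": 50,"delta_pos": [3.3,-0.1,0.1],"dr": [0,0,0]},
    {"gripper": 50,"delta_pos": [3.3,0,0],"dr": [0,0,0]},
    {"gripper": 50,"delta_pos": [3,0,0],"dr": [0,0,0]},
    {"gripper": 50,"delta_pos": [2,0,0],"dr": [0,0,0]},
    {"gripper": 50,"delta_pos": [1.4,0,0],"dr": [0,0,0]},
  ],
)

```text
t: 13.0
ee_pos: [629.5, 155.2, 12.1]
orientation: [-0.688, 1.464, 0.689]
ft_force: [-0.4, -0.5, 0.2]
width: 43.9
```

Call:
apply_moves(
  increments=[
    {"gripper": 50,"delta_pos": [0.1,0,0],"dr": [0,0,0]},
    {"gripper": 50,"delta_pos": [0,0,0],"dr": [0,0,0]},
    {"gripper": 0,"delta_pos": [0,0,0],"dr": [0,0,0]},
    {"gripper": 0,"delta_pos": [0,0,0],"dr": [0,0,0]},
    {"gripper": 0,"delta_pos": [0,0,0],"dr": [0,0,0]},
  ],
)

```text
t: 13.42
ee_pos: [633.6, 155.9, 15.3]
orientation: [-0.689, 1.456, 0.688]
ft_force: [-0.0, -0.0, -0.1]
width: 27.5
```

Call:
apply_moves(
  increments=[
    {"gripper": 0,"delta_pos": [0,0,0],"dr": [0,0,0]},
    {"gripper": 0,"delta_pos": [0,0,0],"dr": [0,0,0]},
    {"gripper": 0,"delta_pos": [0,0,0],"dr": [0,0,0]},
    {"gripper": 0,"delta_pos": [-1,0,0],"dr": [0,0,0]},
    {"gripper": 0,"delta_pos": [-3,0,0],"dr": [0,0,0]},
  ],
)

```text
t: 13.83
ee_pos: [629.5, 154.9, 50.6]
orientation: [-0.688, 1.466, 0.691]
ft_force: [-1.2, 0.3, -1.0]
width: 13.8
```

Call:
apply_moves(
  increments=[
    {"gripper": 0,"delta_pos": [-3.5,0,0],"dr": [0,0,0]},
    {"gripper": 0,"delta_pos": [-3.5,0,0],"dr": [0,0,0]},
    {"gripper": 0,"delta_pos": [-2.5,0,0],"dr": [0,0,0]},
    {"gripper": 0,"delta_pos": [0,0,0],"dr": [0,0,0]},
    {"gripper": 0,"delta_pos": [0,0,0],"dr": [0,0,0]},
  ],
)

```text
t: 14.25
ee_pos: [633.6, 155.9, 150.9]
orientation: [-0.689, 1.455, 0.688]
ft_force: [0.0, 0.8, -1.0]
width: 13.2
```

Run:
```python
from h import *
plan(414,131,45,93)
d=cam('top'); np.save('top3.npy',d,allow_pickle=True); save(d,'t3.png',(230,210,310,290),6)
```

```text
t 14.2 pos [633.6 155.9 150.9] jaw 140.5 tilt [ 0.004  0.001 -1.   ] F [ 0.   0.8 -1. ] w 13.2
  turn dr_x total 0.830 cm: x 10.59 y -1.34 z -22.06
```

View pics/t3.png

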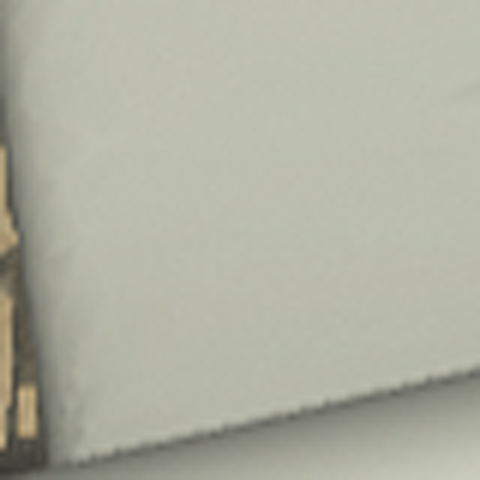

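Run:
```python
from h import *
s=cam('side'); Q=cloud(s)
print('block at +x would show', proj(s,[474,131,18]),' -x ',proj(s,[414,131,18]),'spot (231,252) depth pt',Q[251:254,229:233].reshape(-1,3).round(0).tolist()[::3])
save(s,'s5.png',(215,210,285,280),6)
```

```text
block at +x would show [[256.06048078 250.40651464]]  -x  [[234.70053686 253.78176509]] spot (231,252) depth pt [[403.0, 166.0, 5.0], [411.0, 165.0, 4.0], [407.0, 157.0, 7.0], [404.0, 152.0, 7.0]]
```

View pics/s5.png

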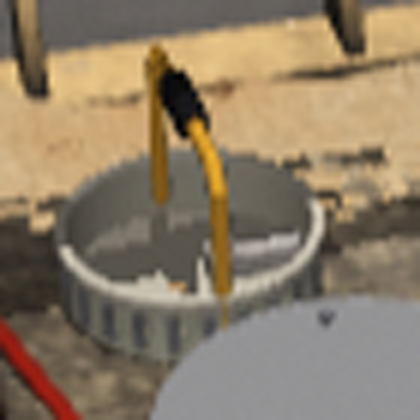

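Call:
apply_moves(
  increments=[
    {"gripper": 0,"delta_pos": [0,0,0],"dr": [0.1185,0,0]},
    {"gripper": 0,"delta_pos": [0,0,0],"dr": [0.1185,0,0]},
    {"gripper": 0,"delta_pos": [0,0,0],"dr": [0.1185,0,0]},
    {"gripper": 0,"delta_pos": [0,0,0],"dr": [0.1185,0,0]},
    {"gripper": 0,"delta_pos": [0,0,0],"dr": [0.1185,0,0]},
  ],
)

```text
t: 14.77
ee_pos: [631.2, 155.4, 146.3]
orientation: [-0.223, 1.563, 0.223]
ft_force: [-0.8, 1.2, -1.0]
width: 13.6
```

Call:
apply_moves(
  increments=[
    {"gripper": 0,"delta_pos": [0,0,0],"dr": [0.1185,0,0]},
    {"gripper": 0,"delta_pos": [0,0,0],"dr": [0.1185,0,0]},
    {"gripper": 0,"delta_pos": [0,-0.2,-3.1],"dr": [0,0,0]},
    {"gripper": 0,"delta_pos": [0,-0.2,-3.1],"dr": [0,0,0]},
    {"gripper": 0,"delta_pos": [0,-0.2,-3.1],"dr": [0,0,0]},
  ],
)

```text
t: 15.18
ee_pos: [537.6, 144.2, 146.4]
orientation: [-0.042, 1.574, 0.041]
ft_force: [-0.3, -0.5, -0.4]
width: 13.6
```

Call:
apply_moves(
  increments=[
    {"gripper": 0,"delta_pos": [0,-0.2,-3.1],"dr": [0,0,0]},
    {"gripper": 0,"delta_pos": [0,-0.2,-3.1],"dr": [0,0,0]},
    {"gripper": 0,"delta_pos": [0,-0.2,-3.1],"dr": [0,0,0]},
    {"gripper": 0,"delta_pos": [0,-0.2,-3.1],"dr": [0,0,0]},
    {"gripper": 0,"delta_pos": [0,0,0],"dr": [0,0,0]},
  ],
)

```text
t: 15.6
ee_pos: [408.6, 128.5, 146.3]
orientation: [-0.044, 1.581, 0.04]
ft_force: [-0.6, 0.4, -0.4]
width: 13.6
```

Run:
```python
from h import *
plan(414,131,45,93)
```

```text
t 15.6 pos [408.6 128.5 146.3] jaw 93.0 tilt [-0.01  -0.003 -1.   ] F [-0.6  0.4 -0.4] w 13.6
  turn dr_x total 0.001 cm: x 10.13 y 0.22 z 0.55
```

Call:
apply_moves(
  increments=[
    {"gripper": 0,"delta_pos": [3,0.2,0.1],"dr": [0,0,0]},
    {"gripper": 0,"delta_pos": [3,0,0],"dr": [0,0,0]},
    {"gripper": 0,"delta_pos": [2.7,0,0],"dr": [0,0,0]},
    {"gripper": 0,"delta_pos": [1.3,0,0],"dr": [0,0,0]},
    {"gripper": 0,"delta_pos": [0,0,0],"dr": [0,0,0]},
  ],
)

```text
t: 16.02
ee_pos: [414.8, 131.5, 45.2]
orientation: [-0.043, 1.578, 0.04]
ft_force: [-0.5, 0.3, -0.6]
width: 13.9
```

Call:
apply_moves(
  increments=[
    {"gripper": 0,"delta_pos": [0,0,0],"dr": [0,0,0]},
    {"gripper": 0,"delta_pos": [0,0,0],"dr": [0,0,0]},
    {"gripper": 40,"delta_pos": [0,0,0],"dr": [0,0,0]},
    {"gripper": 40,"delta_pos": [0,0,0],"dr": [0,0,0]},
    {"gripper": 40,"delta_pos": [0,0,0],"dr": [0,0,0]},
  ],
)

```text
t: 16.43
ee_pos: [418.2, 132.5, 49.5]
orientation: [-0.041, 1.569, 0.042]
ft_force: [0.2, -0.0, -0.4]
width: 30.3
```

Call:
apply_moves(
  increments=[
    {"gripper": 40,"delta_pos": [-2,0,0],"dr": [0,0,0]},
    {"gripper": 40,"delta_pos": [-3.5,0,0],"dr": [0,0,0]},
    {"gripper": 40,"delta_pos": [-3.5,0,0],"dr": [0,0,0]},
    {"gripper": 40,"delta_pos": [-3.5,0,0],"dr": [0,0,0]},
    {"gripper": 40,"delta_pos": [0,0,0],"dr": [0,0,0]},
  ],
)

```text
t: 16.85
ee_pos: [421.2, 133.4, 179.8]
orientation: [-0.039, 1.56, 0.044]
ft_force: [1.7, -0.4, 1.1]
width: 35.2
```

Run:
```python
from h import *
plan(444,131.5,180,3)
s=cam('side'); save(s,'s6.png',(215,200,335,290),6)
```

```text
t 16.9 pos [421.2 133.4 179.8] jaw 93.0 tilt [ 0.011  0.003 -1.   ] F [ 1.7 -0.4  1.1] w 35.2
  turn dr_x total 1.571 cm: x -0.02 y 2.27 z 0.31
```

View pics/s6.png

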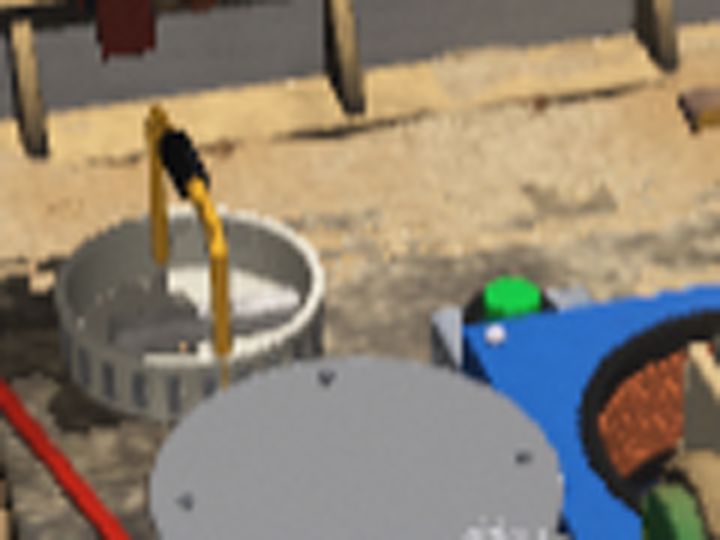

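Call:
apply_moves(
  increments=[
    {"gripper": 50,"delta_pos": [-1,0,0],"dr": [0.12,0,0]},
    {"gripper": 50,"delta_pos": [-1,0,0],"dr": [0.12,0,0]},
    {"gripper": 50,"delta_pos": [0,0,0],"dr": [0.12,0,0]},
    {"gripper": 50,"delta_pos": [0,0,0],"dr": [0.12,0,0]},
    {"gripper": 50,"delta_pos": [0,0,0],"dr": [0.12,0,0]},
  ],
)

```text
t: 17.32
ee_pos: [416.9, 132.1, 192.9]
orientation: [0.433, 1.528, -0.434]
ft_force: [-0.1, -0.5, 0.4]
width: 43.9
```

Call:
apply_moves(
  increments=[
    {"gripper": 50,"delta_pos": [0,0,0],"dr": [0.12,0,0]},
    {"gripper": 50,"delta_pos": [0,0,0],"dr": [0.12,0,0]},
    {"gripper": 50,"delta_pos": [0,0,0],"dr": [0.12,0,0]},
    {"gripper": 50,"delta_pos": [0,0,0],"dr": [0.12,0,0]},
    {"gripper": 50,"delta_pos": [0,0,0],"dr": [0.12,0,0]},
  ],
)

```text
t: 17.73
ee_pos: [416.8, 132.1, 192.6]
orientation: [0.895, 1.379, -0.898]
ft_force: [1.1, -0.4, 0.3]
width: 43.9
```

Call:
apply_moves(
  increments=[
    {"gripper": 50,"delta_pos": [0,0,0],"dr": [0.12,0,0]},
    {"gripper": 50,"delta_pos": [0,0,0],"dr": [0.12,0,0]},
    {"gripper": 50,"delta_pos": [0,0,0],"dr": [0.12,0,0]},
    {"gripper": 50,"delta_pos": [0,1.2,0],"dr": [0,0,0]},
    {"gripper": 50,"delta_pos": [0,1.2,0],"dr": [0,0,0]},
  ],
)

```text
t: 18.15
ee_pos: [441.8, 133.8, 193.0]
orientation: [1.159, 1.241, -1.16]
ft_force: [0.2, 0.3, 0.5]
width: 44.1
```

Call:
apply_moves(
  increments=[
    {"gripper": 50,"delta_pos": [0,0,0],"dr": [0,0,0]},
    {"gripper": 50,"delta_pos": [0,0,0],"dr": [0,0,0]},
    {"gripper": 50,"delta_pos": [0,0,0],"dr": [0,0,0]},
    {"gripper": 50,"delta_pos": [0,0,0],"dr": [0,0,0]},
    {"gripper": 50,"delta_pos": [0,0,0],"dr": [0,0,0]},
  ],
)

```text
t: 18.57
ee_pos: [441.2, 133.8, 193.6]
orientation: [1.162, 1.239, -1.162]
ft_force: [0.1, -0.2, -0.0]
width: 44.0
```

Run:
```python
from h import *
plan(444,131.5,90,3.5)
s=cam('side'); Q=cloud(s); V=s['img'].max(2)
k=np.zeros(V.shape,bool); k[215:240,235:255]=1; m=k&(V<50)&(Q[...,2]>80)&(Q[...,1]<170); print('sleeve side',m.sum(),np.nanmean(Q[m],0).round(1))
ys,xs=np.nonzero(k&(V<50)); print(plane(s,[[xs.mean(),ys.mean()]],100).round(1))
```

```text
t 18.6 pos [441.2 133.8 193.6] jaw 3.7 tilt [-0. -0. -1.] F [ 0.1 -0.2 -0. ] w 44.0
  turn dr_x total 0.003 cm: x 10.36 y 0.27 z 0.24
sleeve side 46 [444.4 123.6 107.4]
[[446.3 135.1 100. ]]
```

Call:
apply_moves(
  increments=[
    {"gripper": 50,"delta_pos": [2,0.3,0.2],"dr": [0,0,0]},
    {"gripper": 50,"delta_pos": [3,0,0],"dr": [0,0,0]},
    {"gripper": 50,"delta_pos": [3,0,0],"dr": [0,0,0]},
    {"gripper": 50,"delta_pos": [1.5,0,0],"dr": [0,0,0]},
    {"gripper": 50,"delta_pos": [0.8,0,0],"dr": [0,0,0]},
  ],
)

```text
t: 19.03
ee_pos: [443.1, 131.7, 88.8]
orientation: [1.16, 1.241, -1.165]
ft_force: [-0.4, -0.6, -0.3]
width: 43.3
```

Call:
apply_moves(
  increments=[
    {"gripper": 50,"delta_pos": [0,0,0],"dr": [0,0,0]},
    {"gripper": 50,"delta_pos": [0,0,0],"dr": [0,0,0]},
    {"gripper": 0,"delta_pos": [0,0,0],"dr": [0,0,0]},
    {"gripper": 0,"delta_pos": [0,0,0],"dr": [0,0,0]},
    {"gripper": 0,"delta_pos": [0,0,0],"dr": [0,0,0]},
  ],
)

```text
t: 19.45
ee_pos: [445.3, 132.2, 91.7]
orientation: [1.164, 1.237, -1.161]
ft_force: [0.1, -0.4, -0.3]
width: 27.0
```

Call:
apply_moves(
  increments=[
    {"gripper": 0,"delta_pos": [0,0,0],"dr": [0,0,0]},
    {"gripper": 0,"delta_pos": [0,0,0],"dr": [0,0,0]},
    {"gripper": 0,"delta_pos": [0,0,0],"dr": [0,0,0]},
    {"gripper": 0,"delta_pos": [0,0,0],"dr": [0,0,0]},
    {"gripper": 0,"delta_pos": [0,0,0],"dr": [0,0,0]},
  ],
)

```text
t: 19.87
ee_pos: [445.5, 132.2, 91.2]
orientation: [1.163, 1.237, -1.161]
ft_force: [2.5, -1.2, 6.4]
width: 13.8
```

Run:
```python
from h import *
plan(444,131.5,90,3.5)
```

```text
t 19.9 pos [445.5 132.2  91.2] jaw 3.6 tilt [ 0.002  0.    -1.   ] F [ 2.5 -1.2  6.4] w 13.8
  turn dr_x total 0.002 cm: x 0.12 y -0.15 z 0.06
```

Call:
apply_moves(
  increments=[
    {"gripper": 0,"delta_pos": [-1,0,0],"dr": [0,0,0]},
    {"gripper": 0,"delta_pos": [-2,0,0],"dr": [0,0,0]},
    {"gripper": 0,"delta_pos": [-3,0,0],"dr": [0,0,0]},
    {"gripper": 0,"delta_pos": [-3,0,0],"dr": [0,0,0]},
    {"gripper": 0,"delta_pos": [-3,0,0],"dr": [0,0,0]},
  ],
)

```text
t: 20.28
ee_pos: [442.9, 131.7, 211.5]
orientation: [1.16, 1.241, -1.165]
ft_force: [0.3, 0.5, -3.6]
width: 13.9
```

Call:
apply_moves(
  increments=[
    {"gripper": 0,"delta_pos": [-1,0,0],"dr": [0.022,0,0]},
    {"gripper": 0,"delta_pos": [0,0,0],"dr": [0.022,0,0]},
    {"gripper": 0,"delta_pos": [0,0,0],"dr": [0,0,0]},
    {"gripper": 0,"delta_pos": [0,0,0],"dr": [0,0,0]},
    {"gripper": 0,"delta_pos": [0,0,0],"dr": [0,0,0]},
  ],
)

```text
t: 20.7
ee_pos: [443.2, 131.7, 218.7]
orientation: [1.192, 1.221, -1.198]
ft_force: [-0.6, -0.0, -3.9]
width: 13.5
```

Run:
```python
from h import *
plan(455,-89,219,1.1)
s=cam('side'); save(s,'s7.png',(190,130,350,290),4)
```

```text
t 20.7 pos [443.2 131.7 218.7] jaw 1.1 tilt [-0.004 -0.001 -1.   ] F [-0.6 -0.  -3.9] w 13.5
  turn dr_x total 0.000 cm: x -0.03 y 0.75 z 22.09
```

View pics/s7.png

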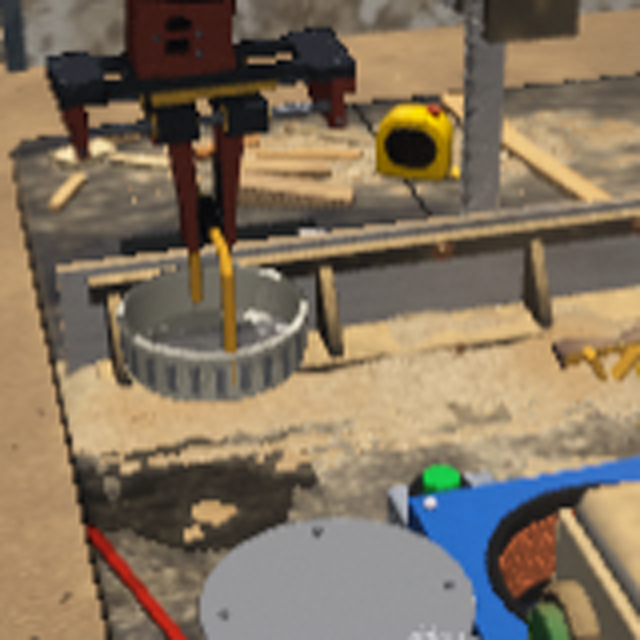

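Call:
apply_moves(
  increments=[
    {"gripper": 0,"delta_pos": [0,0.1,1.2],"dr": [0,0,0]},
    {"gripper": 0,"delta_pos": [0,0.1,2],"dr": [0,0,0]},
    {"gripper": 0,"delta_pos": [0,0.1,2.6],"dr": [0,0,0]},
    {"gripper": 0,"delta_pos": [0,0.1,2.6],"dr": [0,0,0]},
    {"gripper": 0,"delta_pos": [0,0.1,2.6],"dr": [0,0,0]},
  ],
)

```text
t: 21.17
ee_pos: [451.1, 21.2, 219.5]
orientation: [1.193, 1.22, -1.196]
ft_force: [0.3, -1.0, -4.2]
width: 13.9
```

Call:
apply_moves(
  increments=[
    {"gripper": 0,"delta_pos": [0,0.1,2.6],"dr": [0,0,0]},
    {"gripper": 0,"delta_pos": [0,0.1,2.6],"dr": [0,0,0]},
    {"gripper": 0,"delta_pos": [0,0,2.6],"dr": [0,0,0]},
    {"gripper": 0,"delta_pos": [0,0,2.2],"dr": [0,0,0]},
    {"gripper": 0,"delta_pos": [0,0,1.1],"dr": [0,0,0]},
  ],
)

```text
t: 21.58
ee_pos: [455.4, -90.7, 219.6]
orientation: [1.195, 1.219, -1.197]
ft_force: [0.2, -0.5, -2.5]
width: 13.9
```

Call:
apply_moves(
  increments=[
    {"gripper": 0,"delta_pos": [0,0,0],"dr": [0,0,0]},
    {"gripper": 0,"delta_pos": [0,0,0],"dr": [0,0,0]},
    {"gripper": 0,"delta_pos": [0,0,0],"dr": [0,0,0]},
    {"gripper": 0,"delta_pos": [0,0,0],"dr": [0,0,0]},
    {"gripper": 0,"delta_pos": [0,0,0],"dr": [0,0,0]},
  ],
)

```text
t: 22.0
ee_pos: [455.8, -87.8, 220.5]
orientation: [1.194, 1.219, -1.194]
ft_force: [-0.2, 0.9, -2.7]
width: 14.0
```

Run:
```python
from h import *
plan(640,-89,219,1.1)
d=cam('top'); P=cloud(d); hsv=cv2.cvtColor(d['img'],cv2.COLOR_RGB2HSV).astype(int); Y=(hsv[...,0]>15)&(hsv[...,0]<32)&(hsv[...,1]>110)&(hsv[...,2]>80)&(P[...,2]>205)&(P[...,2]<260)&(P[...,0]<560)
print('bail px',Y.sum(),P[Y].min(0).round(1) if Y.any() else '',P[Y].max(0).round(1) if Y.any() else '')
s=cam('side'); Q=cloud(s); h=cv2.cvtColor(s['img'],cv2.COLOR_RGB2HSV).astype(int); m=(h[...,0]>13)&(h[...,0]<32)&(h[...,1]>110)&(h[...,2]>60)&(Q[...,2]>140)&(Q[...,2]<260)&(Q[...,0]<560)&(Q[...,1]<0)&(Q[...,1]>-180)
print(m.sum()); ys,xs=np.nonzero(m); print(Q[m].min(0).round(1),Q[m].max(0).round(1),np.median(Q[m],0).round(1))
```

```text
t 22.0 pos [455.8 -87.8 220.5] jaw 1.2 tilt [-0.  0. -1.] F [-0.2  0.9 -2.7] w 14.0
  turn dr_x total 0.002 cm: x 0.15 y 18.41 z 0.47
bail px 45 [449.  -62.1 209.8] [455.7 -30.5 236.3]
199
[ 450.8 -150.9  143.5] [478.2 -33.9 237.8] [ 455.3 -145.6  199.4]
```

Call:
apply_moves(
  increments=[
    {"gripper": 0,"delta_pos": [0,1,-0.1],"dr": [0,0,0]},
    {"gripper": 0,"delta_pos": [0,2,0],"dr": [0,0,0]},
    {"gripper": 0,"delta_pos": [0,2,0],"dr": [0,0,0]},
    {"gripper": 0,"delta_pos": [0,2,0],"dr": [0,0,0]},
    {"gripper": 0,"delta_pos": [0,2,0],"dr": [0,0,0]},
  ],
)

```text
t: 22.52
ee_pos: [547.6, -85.7, 220.7]
orientation: [1.195, 1.218, -1.194]
ft_force: [0.1, 0.3, -3.5]
width: 13.7
```

Call:
apply_moves(
  increments=[
    {"gripper": 0,"delta_pos": [0,2,0],"dr": [0,0,0]},
    {"gripper": 0,"delta_pos": [0,2,0],"dr": [0,0,0]},
    {"gripper": 0,"delta_pos": [0,2,0],"dr": [0,0,0]},
    {"gripper": 0,"delta_pos": [0,2,0],"dr": [0,0,0]},
    {"gripper": 0,"delta_pos": [0,1.4,0],"dr": [0,0,0]},
  ],
)

```text
t: 22.93
ee_pos: [642.3, -83.7, 220.4]
orientation: [1.195, 1.218, -1.194]
ft_force: [-0.3, -0.3, -4.1]
width: 13.8
```

Call:
apply_moves(
  increments=[
    {"gripper": 0,"delta_pos": [0,0,0],"dr": [0,0,0]},
    {"gripper": 0,"delta_pos": [0,0,0],"dr": [0,0,0]},
    {"gripper": 0,"delta_pos": [0,0,0],"dr": [0,0,0]},
    {"gripper": 0,"delta_pos": [0,0,0],"dr": [0,0,0]},
    {"gripper": 0,"delta_pos": [0,0,0],"dr": [0,0,0]},
  ],
)

```text
t: 23.35
ee_pos: [639.2, -84.2, 220.7]
orientation: [1.195, 1.219, -1.195]
ft_force: [0.1, 0.6, -4.6]
width: 13.8
```

Run:
```python
from h import *
plan(640,-89,219,1.1)
s=cam('side'); save(s,'s8.png',(250,150,410,310),4)
print(s['img'][190:260:10,330:380:10].max(2))
d=cam('top'); save(d,'t8.png',(300,90,410,230),4)
```

```text
t 23.4 pos [639.2 -84.2 220.7] jaw 1.1 tilt [-0.  0. -1.] F [ 0.1  0.6 -4.6] w 13.8
  turn dr_x total 0.000 cm: x 0.17 y 0.07 z 0.48
[[ 62  47  34  57  51]
 [105  64 105  68  52]
 [204 150  95  91  54]
 [ 70  71  37 220  55]
 [108 114 114  59  57]
 [ 99  95  96  58  57]
 [146 106 186 219 209]]
```

View pics/s8.png

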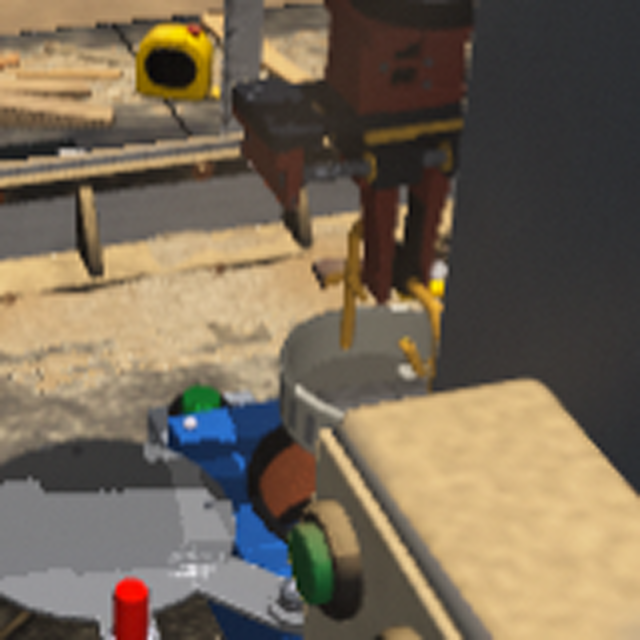

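Call:
apply_moves(
  increments=[
    {"gripper": 0,"delta_pos": [0,0.1,0.4],"dr": [0,0,0]},
    {"gripper": 0,"delta_pos": [1,0,0],"dr": [0,0,0]},
    {"gripper": 0,"delta_pos": [1,0,0],"dr": [0,0,0]},
    {"gripper": 0,"delta_pos": [0.6,0,0],"dr": [0,0,0]},
    {"gripper": 0,"delta_pos": [0.4,0,0],"dr": [0,0,0]},
  ],
)

```text
t: 23.87
ee_pos: [640.0, -88.1, 188.7]
orientation: [1.194, 1.221, -1.197]
ft_force: [0.3, -0.2, -4.3]
width: 13.7
```

Call:
apply_moves(
  increments=[
    {"gripper": 0,"delta_pos": [0.4,0,0],"dr": [0,0,0]},
    {"gripper": 0,"delta_pos": [0.4,0,0],"dr": [0,0,0]},
    {"gripper": 0,"delta_pos": [0.4,0,0],"dr": [0,0,0]},
    {"gripper": 0,"delta_pos": [0.4,0,0],"dr": [0,0,0]},
    {"gripper": 0,"delta_pos": [0.4,0,0],"dr": [0,0,0]},
  ],
)

```text
t: 24.28
ee_pos: [639.9, -88.1, 170.1]
orientation: [1.194, 1.22, -1.196]
ft_force: [-6.1, -1.0, -1.0]
width: 13.8
```

Call:
apply_moves(
  increments=[
    {"gripper": 0,"delta_pos": [0,0,0],"dr": [0,0,0]},
    {"gripper": 0,"delta_pos": [0,0,0],"dr": [0,0,0]},
    {"gripper": 0,"delta_pos": [0,0,0],"dr": [0,0,0]},
    {"gripper": 0,"delta_pos": [0,0,0],"dr": [0,0,0]},
    {"gripper": 0,"delta_pos": [0,0,0],"dr": [0,0,0]},
  ],
)

```text
t: 24.7
ee_pos: [640.0, -88.2, 170.5]
orientation: [1.194, 1.22, -1.196]
ft_force: [-6.5, 0.1, -2.0]
width: 13.6
```

```bash
cat >> h.py <<'E'
def yellow(n):
    """yellow/brass pixels with depth near the arm; prints x-binned heights"""
    s=cam(n); Q=cloud(s); h=cv2.cvtColor(s['img'],cv2.COLOR_RGB2HSV).astype(int)
    m=(h[...,0]>13)&(h[...,0]<34)&(h[...,1]>110)&(h[...,2]>70)&(Q[...,2]>90)&(Q[...,2]<270)&(Q[...,0]>590)&(Q[...,0]<880)&(Q[...,1]<-20)&(Q[...,1]>-170)
    q=Q[m]; print(n,m.sum())
    for a in range(600,880,20):
        b=q[abs(q[:,0]-a)<10]
        for y0,y1 in((-170,-105),(-105,-70),(-70,-20)):
            c=b[(b[:,1]>y0)&(b[:,1]<y1)]
            if len(c)>3: print('x~%d y %.0f z min %.0f med %.0f max %.0f n%d'%(a,c[:,1].mean(),c[:,2].min(),np.median(c[:,2]),c[:,2].max(),len(c)))
    return s
E
python3 - <<'E'
from h import *
for i in range(4):
    plan(640,-89,137,1.1); cam('side') if i<3 else 0
yellow('top'); yellow('side')
E
```

```text
t 24.7 pos [640.  -88.2 170.5] jaw 1.1 tilt [-0.002  0.    -1.   ] F [-6.5  0.1 -2. ] w 13.6
  turn dr_x total 0.000 cm: x 3.35 y 0.00 z 0.08
t 24.8 pos [639.9 -88.2 170.5] jaw 1.1 tilt [-0.002  0.    -1.   ] F [-5.8  0.3 -1.8] w 13.9
  turn dr_x total 0.000 cm: x 3.35 y 0.01 z 0.08
t 24.8 pos [639.9 -88.1 170.5] jaw 1.1 tilt [-0.002  0.    -1.   ] F [-6.4 -0.1 -2.4] w 14.2
  turn dr_x total 0.000 cm: x 3.35 y 0.00 z 0.09
t 24.9 pos [640.  -88.1 170.6] jaw 1.1 tilt [-0.002  0.    -1.   ] F [-5.5 -0.4 -2. ] w 14.0
  turn dr_x total 0.000 cm: x 3.36 y 0.00 z 0.09
top 366
x~620 y -51 z min 181 med 189 max 192 n14
x~640 y -44 z min 123 med 181 max 190 n63
x~660 y -51 z min 172 med 179 max 189 n29
x~680 y -50 z min 171 med 177 max 182 n34
x~700 y -50 z min 169 med 177 max 181 n33
x~720 y -54 z min 167 med 176 max 182 n55
x~740 y -55 z min 173 med 177 max 179 n10
x~800 y -79 z min 163 med 170 max 175 n11
x~820 y -82 z min 164 med 171 max 176 n32
x~840 y -84 z min 161 med 169 max 174 n50
x~860 y -85 z min 90 med 166 max 172 n22
side 227
x~600 y -115 z min 252 med 263 max 270 n13
x~620 y -122 z min 184 med 192 max 270 n30
x~620 y -55 z min 177 med 190 max 194 n19
x~640 y -124 z min 174 med 183 max 270 n51
x~640 y -99 z min 177 med 211 max 220 n9
x~640 y -38 z min 94 med 135 max 184 n86
x~660 y -113 z min 251 med 261 max 270 n4
x~660 y -100 z min 203 med 207 max 210 n5
x~660 y -53 z min 172 med 176 max 179 n4
x~680 y -53 z min 116 med 176 max 179 n6
```

Call:
apply_moves(
  increments=[
    {"gripper": 0,"delta_pos": [0,-0.2,0],"dr": [0,0,0]},
    {"gripper": 0,"delta_pos": [0,0,0],"dr": [0,0,0]},
    {"gripper": 0,"delta_pos": [0,0,0],"dr": [0,0,0]},
    {"gripper": 0,"delta_pos": [0,0,0],"dr": [0,0,0]},
    {"gripper": 0,"delta_pos": [0,0,0],"dr": [0,0,0]},
  ],
)

```text
t: 25.37
ee_pos: [639.7, -88.2, 171.0]
orientation: [1.195, 1.217, -1.194]
ft_force: [0.2, 0.2, -2.8]
width: 13.8
```

Call:
apply_moves(
  increments=[
    {"gripper": 0,"delta_pos": [0,-0.2,0],"dr": [0,0,0]},
    {"gripper": 0,"delta_pos": [0,0,0],"dr": [0,0,0]},
    {"gripper": 0,"delta_pos": [0,0,0],"dr": [0,0,0]},
    {"gripper": 0,"delta_pos": [0,0,0],"dr": [0,0,0]},
    {"gripper": 0,"delta_pos": [0,0,0],"dr": [0,0,0]},
  ],
)

```text
t: 25.78
ee_pos: [639.2, -88.3, 171.6]
orientation: [1.197, 1.214, -1.191]
ft_force: [5.4, 0.2, -3.0]
width: 14.2
```

Call:
apply_moves(
  increments=[
    {"gripper": 0,"delta_pos": [0,-0.2,0],"dr": [0,0,0]},
    {"gripper": 0,"delta_pos": [0,0,0],"dr": [0,0,0]},
    {"gripper": 0,"delta_pos": [0,0,0],"dr": [0,0,0]},
    {"gripper": 0,"delta_pos": [0,0,0],"dr": [0,0,0]},
    {"gripper": 0,"delta_pos": [0,0,0],"dr": [0,0,0]},
  ],
)

```text
t: 26.2
ee_pos: [638.1, -88.4, 172.0]
orientation: [1.198, 1.212, -1.19]
ft_force: [8.4, 0.9, -3.5]
width: 13.9
```

Call:
apply_moves(
  increments=[
    {"gripper": 0,"delta_pos": [0,0.4,0],"dr": [0,0,0]},
    {"gripper": 0,"delta_pos": [0.3,0,0],"dr": [0,0,0]},
    {"gripper": 0,"delta_pos": [0.4,0,0],"dr": [0,0,0]},
    {"gripper": 0,"delta_pos": [0.4,0,0],"dr": [0,0,0]},
    {"gripper": 0,"delta_pos": [0.4,0,0],"dr": [0,0,0]},
  ],
)

```text
t: 26.62
ee_pos: [638.9, -88.3, 155.1]
orientation: [1.195, 1.218, -1.195]
ft_force: [0.4, -0.8, -1.1]
width: 13.8
```

Call:
apply_moves(
  increments=[
    {"gripper": 0,"delta_pos": [0.4,0,0],"dr": [0,0,0]},
    {"gripper": 0,"delta_pos": [0.4,0,0],"dr": [0,0,0]},
    {"gripper": 0,"delta_pos": [0.4,0,0],"dr": [0,0,0]},
    {"gripper": 0,"delta_pos": [0.4,0,0],"dr": [0,0,0]},
    {"gripper": 0,"delta_pos": [0.2,0,0],"dr": [0,0,0]},
  ],
)

```text
t: 27.03
ee_pos: [639.2, -88.2, 137.3]
orientation: [1.195, 1.218, -1.194]
ft_force: [1.1, -0.2, 0.6]
width: 13.8
```

Call:
apply_moves(
  increments=[
    {"gripper": 0,"delta_pos": [0,0,0],"dr": [0,0,0]},
    {"gripper": 0,"delta_pos": [0,0,0],"dr": [0,0,0]},
    {"gripper": 0,"delta_pos": [0,0,0],"dr": [0,0,0]},
    {"gripper": 0,"delta_pos": [0,0,0],"dr": [0,0,0]},
    {"gripper": 0,"delta_pos": [0,0,0],"dr": [0,0,0]},
  ],
)

```text
t: 27.45
ee_pos: [639.2, -88.2, 138.0]
orientation: [1.195, 1.218, -1.194]
ft_force: [1.7, -0.1, -0.6]
width: 13.6
```

Run:
```python
from h import *
F=[]
for i in range(8): F.append(ctrl.get_obs()['ft_force']); cam('side')
print(np.mean(F,0).round(2),np.std(F,0).round(2)); plan(640,-89,137,1.1)
yellow('side')
```

```text
[ 2.15  0.25 -0.09] [0.4  0.42 0.35]
t 27.9 pos [639.2 -88.2 137.8] jaw 1.1 tilt [ 0.001 -0.    -1.   ] F [ 1.6 -0.4 -0.7] w 14.0
  turn dr_x total 0.000 cm: x 0.08 y 0.08 z 0.08
side 158
x~600 y -115 z min 220 med 231 max 240 n14
x~620 y -109 z min 234 med 237 max 240 n27
x~620 y -56 z min 143 med 154 max 158 n19
x~640 y -111 z min 219 med 236 max 241 n28
x~640 y -92 z min 186 med 219 max 231 n5
x~640 y -39 z min 91 med 116 max 151 n43
x~660 y -107 z min 236 med 238 max 240 n5
x~660 y -102 z min 178 med 188 max 234 n4
x~660 y -53 z min 144 med 148 max 159 n8
x~680 y -54 z min 147 med 151 max 154 n4
```

Call:
apply_moves(
  increments=[
    {"gripper": 0,"delta_pos": [0,0.06,0],"dr": [0,0,0]},
    {"gripper": 0,"delta_pos": [0,0,0],"dr": [0,0,0]},
    {"gripper": 0,"delta_pos": [0,0,0],"dr": [0,0,0]},
    {"gripper": 0,"delta_pos": [0,0,0],"dr": [0,0,0]},
    {"gripper": 0,"delta_pos": [0,0,0],"dr": [0,0,0]},
  ],
)

```text
t: 28.32
ee_pos: [639.2, -88.2, 137.5]
orientation: [1.194, 1.219, -1.195]
ft_force: [0.9, -1.1, -0.1]
width: 14.0
```

Call:
apply_moves(
  increments=[
    {"gripper": 18,"delta_pos": [0,0,0],"dr": [0,0,0]},
    {"gripper": 18,"delta_pos": [0,0,0],"dr": [0,0,0]},
    {"gripper": 25,"delta_pos": [0,0,0],"dr": [0,0,0]},
    {"gripper": 40,"delta_pos": [0,0,0],"dr": [0,0,0]},
    {"gripper": 50,"delta_pos": [0,0,0],"dr": [0,0,0]},
  ],
)

```text
t: 28.73
ee_pos: [639.5, -88.2, 137.7]
orientation: [1.195, 1.218, -1.195]
ft_force: [-0.4, -0.3, -0.1]
width: 32.1
```

Call:
apply_moves(
  increments=[
    {"gripper": 50,"delta_pos": [0,0,0],"dr": [0,0,0]},
    {"gripper": 50,"delta_pos": [0,0,0],"dr": [0,0,0]},
    {"gripper": 50,"delta_pos": [0,0,0],"dr": [0,0,0]},
    {"gripper": 50,"delta_pos": [0,0,0],"dr": [0,0,0]},
    {"gripper": 50,"delta_pos": [-1,0,0],"dr": [0,0,0]},
  ],
)

```text
t: 29.15
ee_pos: [638.2, -88.0, 146.1]
orientation: [1.194, 1.221, -1.197]
ft_force: [-0.7, -0.5, -0.5]
width: 44.0
```

Run:
```python
from h import *
plan(640,-89,260,1.1); s=yellow('side'); yellow('top'); save(s,'s9.png',(250,150,410,310),4)
```

```text
t 29.1 pos [638.2 -88.  146.1] jaw 1.1 tilt [-0.003  0.001 -1.   ] F [-0.7 -0.5 -0.5] w 44.0
  turn dr_x total 0.000 cm: x -11.39 y 0.17 z 0.10
side 142
x~600 y -111 z min 228 med 244 max 249 n27
x~620 y -109 z min 243 med 247 max 250 n19
x~640 y -108 z min 245 med 247 max 249 n14
x~640 y -56 z min 143 med 150 max 158 n33
x~660 y -88 z min 166 med 233 max 235 n4
x~660 y -54 z min 139 med 147 max 160 n33
x~680 y -52 z min 146 med 149 max 151 n6
top 377
x~620 y -52 z min 143 med 150 max 156 n14
x~640 y -46 z min 94 med 146 max 157 n67
x~660 y -51 z min 140 med 147 max 157 n31
x~680 y -51 z min 142 med 148 max 155 n37
x~700 y -50 z min 145 med 152 max 157 n31
x~720 y -53 z min 148 med 154 max 162 n53
x~740 y -57 z min 153 med 156 max 159 n9
x~800 y -80 z min 156 med 162 max 168 n10
x~820 y -83 z min 158 med 164 max 170 n37
x~840 y -84 z min 154 med 164 max 169 n55
x~860 y -85 z min 93 med 165 max 171 n18
```

View pics/s9.png

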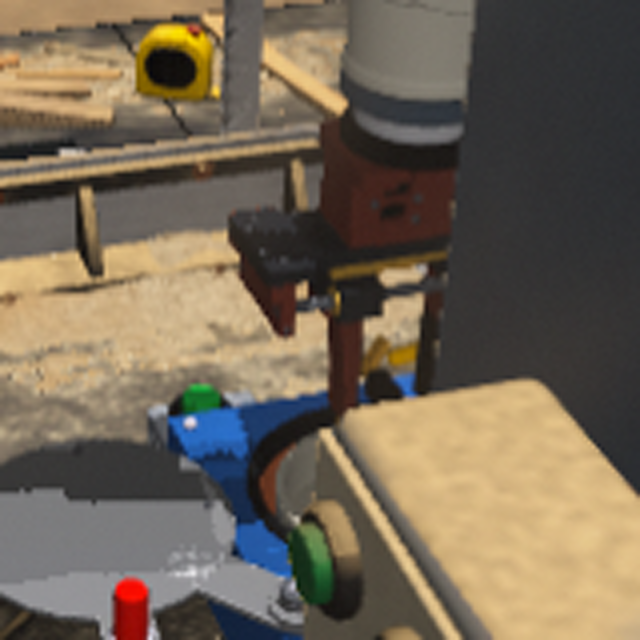

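Call:
apply_moves(
  increments=[
    {"gripper": 50,"delta_pos": [-2,0,0],"dr": [0,0,0]},
    {"gripper": 50,"delta_pos": [-3,0,0],"dr": [0,0,0]},
    {"gripper": 50,"delta_pos": [-3,0,0],"dr": [0,0,0]},
    {"gripper": 50,"delta_pos": [-3,0,0],"dr": [0,0,0]},
    {"gripper": 0,"delta_pos": [0,0,0],"dr": [0,0,0]},
  ],
)

```text
t: 29.67
ee_pos: [642.9, -88.7, 264.9]
orientation: [1.199, 1.209, -1.188]
ft_force: [0.6, -0.7, 1.0]
width: 40.0
```

Call:
apply_moves(
  increments=[
    {"gripper": 0,"delta_pos": [0,-1.4,-2.5],"dr": [0,0,0]},
    {"gripper": 0,"delta_pos": [0,-1.4,-2.5],"dr": [0,0,0]},
    {"gripper": 0,"delta_pos": [0,-1.4,-2.5],"dr": [0,0,0]},
    {"gripper": 0,"delta_pos": [0,-1.4,-2.5],"dr": [0,0,0]},
    {"gripper": 0,"delta_pos": [0,-1.4,-2.5],"dr": [0,0,0]},
  ],
)

```text
t: 30.08
ee_pos: [566.3, 36.3, 257.8]
orientation: [1.195, 1.218, -1.195]
ft_force: [0.4, 0.8, 0.5]
width: 7.7
```

Call:
apply_moves(
  increments=[
    {"gripper": 0,"delta_pos": [3.5,0,0],"dr": [0,0,0]},
    {"gripper": 0,"delta_pos": [3.5,0,0],"dr": [0,0,0]},
    {"gripper": 0,"delta_pos": [3.5,0,0],"dr": [0,0,0]},
    {"gripper": 0,"delta_pos": [3.5,0,0],"dr": [0,0,0]},
    {"gripper": 0,"delta_pos": [0,0,0],"dr": [0,0,0]},
  ],
)

```text
t: 30.5
ee_pos: [562.7, 35.3, 111.8]
orientation: [1.189, 1.226, -1.202]
ft_force: [-1.3, -0.3, -0.3]
width: 0.2
```

Call:
apply_moves(
  increments=[
    {"gripper": 0,"delta_pos": [0,0,0],"dr": [0,0,0]},
    {"gripper": 0,"delta_pos": [0,0,0],"dr": [0,0,0]},
    {"gripper": 0,"delta_pos": [0,0,0],"dr": [0,0,0]},
    {"gripper": 0,"delta_pos": [0,0,0],"dr": [0,0,0]},
    {"gripper": 0,"delta_pos": [0,0,0],"dr": [0,0,0]},
  ],
)

```text
t: 30.92
ee_pos: [568.3, 35.4, 119.5]
orientation: [1.197, 1.216, -1.192]
ft_force: [0.9, 0.0, -0.7]
width: 0.8
```

Run:
```python
from h import *
plan(568.5,36.5,75,1.1); yellow('top')
```

```text
t 30.9 pos [568.3  35.4 119.5] jaw 1.1 tilt [ 0.003  0.    -1.   ] F [ 0.9  0.  -0.7] w 0.8
  turn dr_x total 0.000 cm: x 4.45 y 0.02 z -0.11
top 773
x~620 y -128 z min 143 med 151 max 156 n17
x~640 y -131 z min 100 med 146 max 158 n76
x~660 y -128 z min 143 med 148 max 159 n33
x~680 y -126 z min 141 med 149 max 155 n33
x~700 y -126 z min 145 med 151 max 155 n28
x~700 y -50 z min 151 med 153 max 156 n4
x~720 y -121 z min 147 med 155 max 161 n64
x~720 y -88 z min 149 med 156 max 162 n60
x~720 y -55 z min 150 med 155 max 161 n61
x~740 y -118 z min 151 med 156 max 159 n19
x~740 y -87 z min 150 med 158 max 164 n67
x~740 y -59 z min 150 med 155 max 157 n9
x~760 y -87 z min 152 med 160 max 167 n53
x~780 y -85 z min 153 med 161 max 169 n53
x~800 y -86 z min 155 med 162 max 168 n54
x~820 y -85 z min 159 med 164 max 171 n54
x~840 y -84 z min 155 med 165 max 170 n56
x~860 y -85 z min 130 med 164 max 168 n16
```

Call:
apply_moves(
  increments=[
    {"gripper": 0,"delta_pos": [1.5,0,-0.1],"dr": [0,0,0]},
    {"gripper": 0,"delta_pos": [1.5,0,0],"dr": [0,0,0]},
    {"gripper": 0,"delta_pos": [1,0,0],"dr": [0,0,0]},
    {"gripper": 0,"delta_pos": [0,0,0],"dr": [0,0,0]},
    {"gripper": 0,"delta_pos": [0,0,0],"dr": [0,0,0]},
  ],
)

```text
t: 31.38
ee_pos: [566.9, 36.4, 77.9]
orientation: [1.194, 1.219, -1.196]
ft_force: [-2.1, 0.2, 3.2]
width: 0.4
```

Call:
apply_moves(
  increments=[
    {"gripper": 0,"delta_pos": [0.2,0,0],"dr": [0,0,0]},
    {"gripper": 0,"delta_pos": [0.2,0,0],"dr": [0,0,0]},
    {"gripper": 0,"delta_pos": [0.2,0,0],"dr": [0,0,0]},
    {"gripper": 0,"delta_pos": [0,0,0],"dr": [0,0,0]},
    {"gripper": 0,"delta_pos": [0,0,0],"dr": [0,0,0]},
  ],
)

```text
t: 31.8
ee_pos: [567.2, 36.4, 74.0]
orientation: [1.195, 1.218, -1.194]
ft_force: [-7.8, -0.8, 22.9]
width: 0.8
```

Call:
apply_moves(
  increments=[
    {"gripper": 0,"delta_pos": [0.2,0,0],"dr": [0,0,0]},
    {"gripper": 0,"delta_pos": [0.2,0,0],"dr": [0,0,0]},
    {"gripper": 0,"delta_pos": [0,0,0],"dr": [0,0,0]},
    {"gripper": 0,"delta_pos": [0,0,0],"dr": [0,0,0]},
    {"gripper": 0,"delta_pos": [0,0,0],"dr": [0,0,0]},
  ],
)

```text
t: 32.22
ee_pos: [567.4, 36.4, 73.3]
orientation: [1.195, 1.218, -1.194]
ft_force: [-18.8, -1.6, 57.9]
width: 0.2
```

Call:
apply_moves(
  increments=[
    {"gripper": 0,"delta_pos": [-2,0,0],"dr": [0,0,0]},
    {"gripper": 0,"delta_pos": [-3.8,0,0],"dr": [0,0,0]},
    {"gripper": 0,"delta_pos": [-3.8,0,0],"dr": [0,0,0]},
    {"gripper": 50,"delta_pos": [-3.8,0,0],"dr": [0,0,0]},
    {"gripper": 50,"delta_pos": [-3.8,0,0],"dr": [0,0,0]},
  ],
)

```text
t: 32.63
ee_pos: [567.0, 36.3, 241.8]
orientation: [1.195, 1.218, -1.194]
ft_force: [0.4, 0.6, 0.7]
width: 10.4
```

Call:
apply_moves(
  increments=[
    {"gripper": 50,"delta_pos": [-1.8,0,0],"dr": [0,0,0]},
    {"gripper": 50,"delta_pos": [0,1.8,3.1],"dr": [0,0,0]},
    {"gripper": 50,"delta_pos": [0,1.8,3.1],"dr": [0,0,0]},
    {"gripper": 50,"delta_pos": [0,1.8,3.1],"dr": [0,0,0]},
    {"gripper": 50,"delta_pos": [0,1.8,3.1],"dr": [0,0,0]},
  ],
)

```text
t: 33.05
ee_pos: [642.4, -87.5, 258.5]
orientation: [1.195, 1.217, -1.193]
ft_force: [1.1, -0.0, 0.1]
width: 42.4
```

Call:
apply_moves(
  increments=[
    {"gripper": 50,"delta_pos": [0,0,0],"dr": [0,0,0]},
    {"gripper": 50,"delta_pos": [0,0,0],"dr": [0,0,0]},
    {"gripper": 50,"delta_pos": [0,0,0],"dr": [0,0,0]},
    {"gripper": 50,"delta_pos": [0,0,0],"dr": [0,0,0]},
    {"gripper": 50,"delta_pos": [0,0,0],"dr": [0,0,0]},
  ],
)

```text
t: 33.47
ee_pos: [641.0, -85.0, 257.8]
orientation: [1.194, 1.219, -1.194]
ft_force: [-0.1, 0.1, -0.2]
width: 44.0
```

Run:
```python
from h import *
plan(639.5,-88.2,137.5,1.1); s=yellow('side'); save(s,'s10.png',(250,150,410,310),4)
```

```text
t 33.5 pos [641.  -85.  257.8] jaw 1.2 tilt [-0.  0. -1.] F [-0.1  0.1 -0.2] w 44.0
  turn dr_x total 0.002 cm: x 12.03 y -0.15 z 0.32
side 177
x~620 y -98 z min 256 med 262 max 268 n5
x~620 y -56 z min 145 med 152 max 154 n17
x~640 y -47 z min 90 med 143 max 159 n88
x~660 y -54 z min 140 med 147 max 157 n32
x~680 y -54 z min 141 med 147 max 152 n30
```

Back over the sleeve, close, then lift slowly off the arm.

Call:
apply_moves(
  increments=[
    {"gripper": 50,"delta_pos": [3,-0.15,0.3],"dr": [0,0,0]},
    {"gripper": 50,"delta_pos": [3,0,0],"dr": [0,0,0]},
    {"gripper": 50,"delta_pos": [3,0,0],"dr": [0,0,0]},
    {"gripper": 50,"delta_pos": [2,0,0],"dr": [0,0,0]},
    {"gripper": 50,"delta_pos": [1,0,0],"dr": [0,0,0]},
  ],
)

```text
t: 33.93
ee_pos: [638.1, -88.1, 134.8]
orientation: [1.193, 1.223, -1.197]
ft_force: [-0.9, 0.0, -0.5]
width: 43.7
```

Call:
apply_moves(
  increments=[
    {"gripper": 50,"delta_pos": [0,0,0],"dr": [0,0,0]},
    {"gripper": 50,"delta_pos": [0,0,0],"dr": [0,0,0]},
    {"gripper": 0,"delta_pos": [0,0,0],"dr": [0,0,0]},
    {"gripper": 0,"delta_pos": [0,0,0],"dr": [0,0,0]},
    {"gripper": 0,"delta_pos": [0,0,0],"dr": [0,0,0]},
  ],
)

```text
t: 34.35
ee_pos: [641.0, -89.3, 139.3]
orientation: [1.196, 1.216, -1.193]
ft_force: [0.6, -0.1, -0.0]
width: 27.3
```

Call:
apply_moves(
  increments=[
    {"gripper": 0,"delta_pos": [0,0,0],"dr": [0,0,0]},
    {"gripper": 0,"delta_pos": [0,0,0],"dr": [0,0,0]},
    {"gripper": 0,"delta_pos": [0,0,0],"dr": [0,0,0]},
    {"gripper": 0,"delta_pos": [0,0,0],"dr": [0,0,0]},
    {"gripper": 0,"delta_pos": [0,0,0],"dr": [0,0,0]},
  ],
)

```text
t: 34.77
ee_pos: [639.6, -89.3, 137.5]
orientation: [1.194, 1.219, -1.196]
ft_force: [-2.2, -0.4, -0.1]
width: 13.5
```

Run:
```python
from h import *
plan(639.5,-88.2,220,1.1)
```

```text
t 34.8 pos [639.6 -89.3 137.5] jaw 1.1 tilt [-0.001 -0.    -1.   ] F [-2.2 -0.4 -0.1] w 13.5
  turn dr_x total 0.000 cm: x -8.25 y -0.00 z -0.11
```

Call:
apply_moves(
  increments=[
    {"gripper": 0,"delta_pos": [-0.4,0,0],"dr": [0,0,0]},
    {"gripper": 0,"delta_pos": [-0.8,0,0],"dr": [0,0,0]},
    {"gripper": 0,"delta_pos": [-0.8,0,0],"dr": [0,0,0]},
    {"gripper": 0,"delta_pos": [-0.8,0,0],"dr": [0,0,0]},
    {"gripper": 0,"delta_pos": [-0.8,0,0],"dr": [0,0,0]},
  ],
)

```text
t: 35.18
ee_pos: [639.7, -89.1, 174.5]
orientation: [1.195, 1.219, -1.195]
ft_force: [-3.2, -0.4, -2.9]
width: 13.6
```

Call:
apply_moves(
  increments=[
    {"gripper": 0,"delta_pos": [-0.8,0,0],"dr": [0,0,0]},
    {"gripper": 0,"delta_pos": [-0.8,0,0],"dr": [0,0,0]},
    {"gripper": 0,"delta_pos": [-1,0,0],"dr": [0,0,0]},
    {"gripper": 0,"delta_pos": [-1,0,0],"dr": [0,0,0]},
    {"gripper": 0,"delta_pos": [-1,0,0],"dr": [0,0,0]},
  ],
)

```text
t: 35.6
ee_pos: [640.5, -89.2, 221.0]
orientation: [1.195, 1.217, -1.194]
ft_force: [-0.2, -0.4, -3.9]
width: 13.5
```

Call:
apply_moves(
  increments=[
    {"gripper": 0,"delta_pos": [-0.3,0,0],"dr": [0,0,0]},
    {"gripper": 0,"delta_pos": [0,0,0],"dr": [0,0,0]},
    {"gripper": 0,"delta_pos": [0,0,0],"dr": [0,0,0]},
    {"gripper": 0,"delta_pos": [0,0,0],"dr": [0,0,0]},
    {"gripper": 0,"delta_pos": [0,0,0],"dr": [0,0,0]},
  ],
)

```text
t: 36.02
ee_pos: [639.6, -89.2, 221.9]
orientation: [1.194, 1.219, -1.196]
ft_force: [-0.3, -0.7, -3.5]
width: 13.7
```

Run:
```python
from h import *
plan(455,-92,220,1.1); yellow('top'); s=yellow('side'); save(s,'s11.png',(250,150,410,310),4)
```

```text
t 36.0 pos [639.6 -89.2 221.9] jaw 1.1 tilt [-0.001  0.    -1.   ] F [-0.3 -0.7 -3.5] w 13.7
  turn dr_x total 0.000 cm: x 0.19 y -18.46 z -0.07
top 443
x~620 y -51 z min 199 med 206 max 210 n13
x~640 y -44 z min 164 med 225 max 234 n74
x~660 y -51 z min 187 med 192 max 211 n24
x~680 y -50 z min 161 med 190 max 196 n41
x~700 y -50 z min 182 med 188 max 193 n30
x~720 y -74 z min 182 med 186 max 191 n10
x~720 y -54 z min 179 med 186 max 191 n63
x~740 y -74 z min 183 med 187 max 189 n6
x~740 y -58 z min 183 med 186 max 189 n15
x~780 y -80 z min 171 med 177 max 183 n8
x~800 y -82 z min 171 med 177 max 185 n28
x~820 y -84 z min 165 med 173 max 180 n47
x~840 y -84 z min 162 med 170 max 177 n48
x~860 y -86 z min 91 med 167 max 175 n25
side 220
x~620 y -130 z min 199 med 207 max 210 n13
x~620 y -55 z min 195 med 207 max 211 n16
x~640 y -129 z min 189 med 227 max 232 n61
x~640 y -39 z min 140 med 184 max 232 n104
x~660 y -101 z min 218 med 225 max 265 n7
x~680 y -53 z min 129 med 184 max 194 n15
```

Call:
apply_moves(
  increments=[
    {"gripper": 0,"delta_pos": [0,-1,0],"dr": [0,0,0]},
    {"gripper": 0,"delta_pos": [0,-2,0],"dr": [0,0,0]},
    {"gripper": 0,"delta_pos": [0,-2.3,0],"dr": [0,0,0]},
    {"gripper": 0,"delta_pos": [0,-2.4,0],"dr": [0,0,0]},
    {"gripper": 0,"delta_pos": [0,-2.4,0],"dr": [0,0,0]},
  ],
)

```text
t: 36.53
ee_pos: [537.2, -91.1, 222.3]
orientation: [1.194, 1.219, -1.195]
ft_force: [-0.4, -0.3, -4.0]
width: 14.1
```

Call:
apply_moves(
  increments=[
    {"gripper": 0,"delta_pos": [0,-2.4,0],"dr": [0,0,0]},
    {"gripper": 0,"delta_pos": [0,-2.4,0],"dr": [0,0,0]},
    {"gripper": 0,"delta_pos": [0,-2.2,0],"dr": [0,0,0]},
    {"gripper": 0,"delta_pos": [0,-1.4,0],"dr": [0,0,0]},
    {"gripper": 0,"delta_pos": [0,0,0],"dr": [0,0,0]},
  ],
)

```text
t: 36.95
ee_pos: [451.1, -92.5, 222.3]
orientation: [1.194, 1.221, -1.197]
ft_force: [0.5, 0.0, -4.5]
width: 13.4
```

Call:
apply_moves(
  increments=[
    {"gripper": 0,"delta_pos": [0,0.1,-1.2],"dr": [0,0,0]},
    {"gripper": 0,"delta_pos": [0,0.3,-2],"dr": [0,0,0]},
    {"gripper": 0,"delta_pos": [0,0.4,-2.8],"dr": [0,0,0]},
    {"gripper": 0,"delta_pos": [0,0.4,-2.8],"dr": [0,0,0]},
    {"gripper": 0,"delta_pos": [0,0.4,-2.8],"dr": [0,0,0]},
  ],
)

```text
t: 37.37
ee_pos: [469.3, 24.6, 222.9]
orientation: [1.196, 1.217, -1.195]
ft_force: [0.6, -0.3, -4.2]
width: 13.7
```

Call:
apply_moves(
  increments=[
    {"gripper": 0,"delta_pos": [0,0.4,-2.8],"dr": [0,0,0]},
    {"gripper": 0,"delta_pos": [0,0.4,-2.8],"dr": [0,0,0]},
    {"gripper": 0,"delta_pos": [0,0.4,-2.8],"dr": [0,0,0]},
    {"gripper": 0,"delta_pos": [0,0.4,-2.8],"dr": [0,0,0]},
    {"gripper": 0,"delta_pos": [0,0.4,-2.8],"dr": [0,0,0]},
  ],
)

```text
t: 37.78
ee_pos: [486.5, 165.5, 222.8]
orientation: [1.195, 1.218, -1.194]
ft_force: [1.1, -1.1, -4.5]
width: 13.8
```

Run:
```python
from h import *
plan(515.5,462,220,1.1)
```

```text
t 37.8 pos [486.5 165.5 222.8] jaw 1.1 tilt [ 0.001  0.    -1.   ] F [ 1.1 -1.1 -4.5] w 13.8
  turn dr_x total 0.000 cm: x 0.28 y 3.47 z -29.58
```

Call:
apply_moves(
  increments=[
    {"gripper": 0,"delta_pos": [0,0.3,-2.9],"dr": [0,0,0]},
    {"gripper": 0,"delta_pos": [0,0.3,-2.9],"dr": [0,0,0]},
    {"gripper": 0,"delta_pos": [0,0.3,-2.9],"dr": [0,0,0]},
    {"gripper": 0,"delta_pos": [0,0.3,-2.9],"dr": [0,0,0]},
    {"gripper": 0,"delta_pos": [0,0.3,-2.9],"dr": [0,0,0]},
  ],
)

```text
t: 38.2
ee_pos: [498.4, 310.9, 222.6]
orientation: [1.195, 1.218, -1.194]
ft_force: [0.3, 1.1, -3.4]
width: 13.7
```

Call:
apply_moves(
  increments=[
    {"gripper": 0,"delta_pos": [0,0.3,-2.9],"dr": [0,0,0]},
    {"gripper": 0,"delta_pos": [0,0.3,-2.9],"dr": [0,0,0]},
    {"gripper": 0,"delta_pos": [0,0.3,-2.9],"dr": [0,0,0]},
    {"gripper": 0,"delta_pos": [0,0.3,-2.9],"dr": [0,0,0]},
    {"gripper": 0,"delta_pos": [0,0.3,-2],"dr": [0,0,0]},
  ],
)

```text
t: 38.62
ee_pos: [510.6, 448.3, 222.4]
orientation: [1.195, 1.219, -1.193]
ft_force: [-0.4, 0.3, -3.6]
width: 13.6
```

Call:
apply_moves(
  increments=[
    {"gripper": 0,"delta_pos": [0,0,-1],"dr": [0,0,0]},
    {"gripper": 0,"delta_pos": [0,0,0],"dr": [0,0,0]},
    {"gripper": 0,"delta_pos": [0,0,0],"dr": [0,0,0]},
    {"gripper": 0,"delta_pos": [0,0,0],"dr": [0,0,0]},
    {"gripper": 0,"delta_pos": [0,0,0],"dr": [0,0,0]},
  ],
)

```text
t: 39.03
ee_pos: [510.5, 453.9, 222.7]
orientation: [1.195, 1.218, -1.196]
ft_force: [-0.1, -0.5, -4.5]
width: 13.7
```

Run:
```python
from h import *
plan(515.5,462,95,1.1)
```

```text
t 39.0 pos [510.5 453.9 222.7] jaw 1.1 tilt [-0.    -0.001 -1.   ] F [-0.1 -0.5 -4.5] w 13.7
  turn dr_x total -0.001 cm: x 12.77 y 0.52 z -0.80
```

Call:
apply_moves(
  increments=[
    {"gripper": 0,"delta_pos": [1.5,0.5,-0.8],"dr": [0,0,0]},
    {"gripper": 0,"delta_pos": [3,0,0],"dr": [0,0,0]},
    {"gripper": 0,"delta_pos": [3,0,0],"dr": [0,0,0]},
    {"gripper": 0,"delta_pos": [3,0,0],"dr": [0,0,0]},
    {"gripper": 0,"delta_pos": [1,0,0],"dr": [0,0,0]},
  ],
)

```text
t: 39.45
ee_pos: [513.4, 460.5, 103.3]
orientation: [1.19, 1.218, -1.202]
ft_force: [-0.1, -1.1, -3.8]
width: 13.5
```

Call:
apply_moves(
  increments=[
    {"gripper": 0,"delta_pos": [0.5,0,0],"dr": [0,0,0]},
    {"gripper": 0,"delta_pos": [0.3,0,0],"dr": [0,0,0]},
    {"gripper": 0,"delta_pos": [0,0,0],"dr": [0,0,0]},
    {"gripper": 0,"delta_pos": [0,0,0],"dr": [0,0,0]},
    {"gripper": 0,"delta_pos": [0,0,0],"dr": [0,0,0]},
  ],
)

```text
t: 39.87
ee_pos: [516.2, 464.2, 101.6]
orientation: [1.197, 1.218, -1.192]
ft_force: [0.1, 0.6, -3.4]
width: 13.6
```

Run:
```python
from h import *
plan(515.5,462,95,1.1)
```

```text
t 39.9 pos [516.2 464.2 101.6] jaw 1.1 tilt [ 0.002  0.002 -1.   ] F [ 0.1  0.6 -3.4] w 13.6
  turn dr_x total 0.000 cm: x 0.66 y -0.07 z 0.22
```

Call:
apply_moves(
  increments=[
    {"gripper": 0,"delta_pos": [0.2,0,0.2],"dr": [0,0,0]},
    {"gripper": 0,"delta_pos": [0.2,0,0],"dr": [0,0,0]},
    {"gripper": 0,"delta_pos": [0,0,0],"dr": [0,0,0]},
    {"gripper": 0,"delta_pos": [0,0,0],"dr": [0,0,0]},
    {"gripper": 0,"delta_pos": [0,0,0],"dr": [0,0,0]},
  ],
)

```text
t: 40.28
ee_pos: [516.1, 462.3, 99.2]
orientation: [1.197, 1.218, -1.192]
ft_force: [-4.7, -2.9, 14.1]
width: 14.2
```

Call:
apply_moves(
  increments=[
    {"gripper": 0,"delta_pos": [0.1,0,0],"dr": [0,0,0]},
    {"gripper": 0,"delta_pos": [0.05,0,0],"dr": [0,0,0]},
    {"gripper": 0,"delta_pos": [0,0,0],"dr": [0,0,0]},
    {"gripper": 0,"delta_pos": [0,0,0],"dr": [0,0,0]},
    {"gripper": 0,"delta_pos": [0,0,0],"dr": [0,0,0]},
  ],
)

```text
t: 40.7
ee_pos: [516.1, 462.3, 99.2]
orientation: [1.198, 1.218, -1.192]
ft_force: [-7.8, -5.7, 24.2]
width: 14.0
```

Call:
apply_moves(
  increments=[
    {"gripper": 0,"delta_pos": [0.1,0,0],"dr": [0,0,0]},
    {"gripper": 0,"delta_pos": [0,0,0],"dr": [0,0,0]},
    {"gripper": 0,"delta_pos": [0,0,0],"dr": [0,0,0]},
    {"gripper": 0,"delta_pos": [0,0,0],"dr": [0,0,0]},
    {"gripper": 0,"delta_pos": [0,0,0],"dr": [0,0,0]},
  ],
)

```text
t: 41.12
ee_pos: [516.1, 462.3, 99.2]
orientation: [1.198, 1.218, -1.192]
ft_force: [-9.7, -7.3, 30.6]
width: 13.2
```

Call:
apply_moves(
  increments=[
    {"gripper": 0,"delta_pos": [-0.3,0,0],"dr": [0,0,0]},
    {"gripper": 0,"delta_pos": [0,0,0],"dr": [0,0,0]},
    {"gripper": 0,"delta_pos": [0,0,0],"dr": [0,0,0]},
    {"gripper": 20,"delta_pos": [0,0,0],"dr": [0,0,0]},
    {"gripper": 50,"delta_pos": [0,0,0],"dr": [0,0,0]},
  ],
)

```text
t: 41.53
ee_pos: [515.8, 461.9, 97.0]
orientation: [1.196, 1.218, -1.193]
ft_force: [0.5, 0.6, 0.6]
width: 21.3
```

Call:
apply_moves(
  increments=[
    {"gripper": 50,"delta_pos": [0,0,0],"dr": [0,0,0]},
    {"gripper": 50,"delta_pos": [0,0,0],"dr": [0,0,0]},
    {"gripper": 50,"delta_pos": [0,0,0],"dr": [0,0,0]},
    {"gripper": 50,"delta_pos": [0,0,0],"dr": [0,0,0]},
    {"gripper": 50,"delta_pos": [-1,0,0],"dr": [0,0,0]},
  ],
)

```text
t: 41.95
ee_pos: [514.2, 460.5, 104.3]
orientation: [1.192, 1.219, -1.198]
ft_force: [-0.3, 0.2, 0.4]
width: 43.9
```

Call:
apply_moves(
  increments=[
    {"gripper": 50,"delta_pos": [-3,0,0],"dr": [0,0,0]},
    {"gripper": 50,"delta_pos": [-4,0,0],"dr": [0,0,0]},
    {"gripper": 50,"delta_pos": [-4,0,0],"dr": [0,0,0]},
    {"gripper": 50,"delta_pos": [-2,0,0],"dr": [0,0,0]},
    {"gripper": 50,"delta_pos": [0,0,0],"dr": [0,0,0]},
  ],
)

```text
t: 42.37
ee_pos: [517.8, 463.6, 243.5]
orientation: [1.204, 1.217, -1.186]
ft_force: [-0.1, 0.4, 0.3]
width: 44.1
```

Run:
```python
from h import *
plan(480,150,240,91)
```

```text
t 42.4 pos [517.8 463.6 243.5] jaw 1.1 tilt [ 0.008  0.007 -1.   ] F [-0.1  0.4  0.3] w 44.1
  turn dr_x total -1.569 cm: x 0.35 y -31.29 z -4.32
```

Call:
apply_moves(
  increments=[
    {"gripper": 50,"delta_pos": [0,-0.2,2],"dr": [0,0,0]},
    {"gripper": 50,"delta_pos": [0,-0.4,3.6],"dr": [0,0,0]},
    {"gripper": 50,"delta_pos": [0,-0.4,3.6],"dr": [0,0,0]},
    {"gripper": 50,"delta_pos": [0,-0.4,3.6],"dr": [0,0,0]},
    {"gripper": 50,"delta_pos": [0,-0.4,3.6],"dr": [0,0,0]},
  ],
)

```text
t: 42.78
ee_pos: [499.5, 295.4, 235.5]
orientation: [1.193, 1.219, -1.195]
ft_force: [0.8, -0.4, 0.3]
width: 43.6
```

Call:
apply_moves(
  increments=[
    {"gripper": 50,"delta_pos": [0,-0.4,3.6],"dr": [0,0,0]},
    {"gripper": 50,"delta_pos": [0,-0.4,3.6],"dr": [0,0,0]},
    {"gripper": 50,"delta_pos": [0,-0.4,3.6],"dr": [0,0,0]},
    {"gripper": 50,"delta_pos": [0,-0.4,3.6],"dr": [0,0,0]},
    {"gripper": 50,"delta_pos": [0,-0.4,3.6],"dr": [0,0,0]},
  ],
)

```text
t: 43.2
ee_pos: [483.0, 115.1, 235.8]
orientation: [1.194, 1.219, -1.195]
ft_force: [0.9, 0.1, -0.4]
width: 43.6
```

Call:
apply_moves(
  increments=[
    {"gripper": 50,"delta_pos": [0,-0.4,3.6],"dr": [0,0,0]},
    {"gripper": 50,"delta_pos": [0,-0.4,3.6],"dr": [0,0,0]},
    {"gripper": 50,"delta_pos": [0,-0.4,3.6],"dr": [0,0,0]},
    {"gripper": 50,"delta_pos": [0,-0.4,3.6],"dr": [0,0,0]},
    {"gripper": 50,"delta_pos": [0,-0.4,3.6],"dr": [0,0,0]},
  ],
)

```text
t: 43.62
ee_pos: [466.6, -65.1, 235.9]
orientation: [1.195, 1.219, -1.195]
ft_force: [-0.5, 0.5, 0.5]
width: 43.9
```

Call:
apply_moves(
  increments=[
    {"gripper": 50,"delta_pos": [0,-0.4,3.6],"dr": [0,0,0]},
    {"gripper": 50,"delta_pos": [0,-0.4,3.6],"dr": [0,0,0]},
    {"gripper": 50,"delta_pos": [0,0,2],"dr": [0,0,0]},
    {"gripper": 50,"delta_pos": [0,0,0],"dr": [0,0,0]},
    {"gripper": 50,"delta_pos": [0,0,0],"dr": [0,0,0]},
  ],
)

```text
t: 44.03
ee_pos: [460.8, -156.3, 235.7]
orientation: [1.197, 1.218, -1.197]
ft_force: [-0.4, 0.6, -0.2]
width: 43.8
```

Run:
```python
from h import *
plan(460.5,-179,106,1.1)
d=cam('top'); np.save('top9.npy',d,allow_pickle=True); P=cloud(d)
hsv=cv2.cvtColor(d['img'],cv2.COLOR_RGB2HSV).astype(int); H,S,V=hsv[...,0],hsv[...,1],hsv[...,2]
# basket on mat
m=(P[...,1]>370)&(P[...,1]<560)&(P[...,0]>420)&(P[...,0]<610)
r=m&(P[...,2]>28)&(P[...,2]<60); print('rim',r.sum(),P[r].min(0).round(0),P[r].max(0).round(0))
sl=m&(P[...,2]>85); print('bail',sl.sum(),P[sl].mean(0).round(1),P[sl].min(0).round(0),P[sl].max(0).round(0))
ys,xs=np.nonzero(m&(S<50)&(V>120)&(P[...,2]<60)&(P[...,2]>-5)); w=plane(d,np.c_[xs,ys],40); print('white',len(xs),w.min(0).round(0),w.max(0).round(0))
# red knob
g=((H<8)|(H>172))&(S>150)&(V>80); ys,xs=np.nonzero(g[200:270,360:420]); print('knob',len(xs),plane(d,[[xs.mean()+360,ys.mean()+200]],121)[0].round(1) if len(xs) else '')
cv2.imwrite('pics/t9.png',np.vstack([cv2.resize(d['img'][180:280,90:190,::-1],(500,400),interpolation=cv2.INTER_CUBIC)]))
```

```text
t 44.0 pos [ 460.8 -156.3  235.7] jaw 1.0 tilt [-0.001  0.001 -1.   ] F [-0.4  0.6 -0.2] w 43.8
  turn dr_x total -0.002 cm: x 12.97 y -0.07 z 2.27
rim 357 [455. 400.  28.] [575. 523.  60.]
bail 1531 [514.9 400.9 707.9] [506. 370.  86.] [519. 521. 874.]
white 1386 [418. 362.  40.] [602. 545.  40.]
knob 1 [ 464.1 -172.5  121. ]
```

Call:
apply_moves(
  increments=[
    {"gripper": 50,"delta_pos": [0,0,2.3],"dr": [0,0,0]},
    {"gripper": 50,"delta_pos": [3.5,0,0],"dr": [0,0,0]},
    {"gripper": 50,"delta_pos": [3.5,0,0],"dr": [0,0,0]},
    {"gripper": 50,"delta_pos": [3.5,0,0],"dr": [0,0,0]},
    {"gripper": 50,"delta_pos": [2,0,0],"dr": [0,0,0]},
  ],
)

```text
t: 44.5
ee_pos: [460.2, -176.5, 108.3]
orientation: [1.193, 1.223, -1.195]
ft_force: [-0.5, -0.1, 0.2]
width: 44.1
```

Call:
apply_moves(
  increments=[
    {"gripper": 50,"delta_pos": [0.3,0,0],"dr": [0,0,0]},
    {"gripper": 50,"delta_pos": [0,0,0],"dr": [0,0,0]},
    {"gripper": 0,"delta_pos": [0,0,0],"dr": [0,0,0]},
    {"gripper": 0,"delta_pos": [0,0,0],"dr": [0,0,0]},
    {"gripper": 0,"delta_pos": [0,0,0],"dr": [0,0,0]},
  ],
)

```text
t: 44.92
ee_pos: [462.9, -178.8, 109.8]
orientation: [1.195, 1.216, -1.193]
ft_force: [-0.4, 0.4, 0.0]
width: 27.4
```

Call:
apply_moves(
  increments=[
    {"gripper": 0,"delta_pos": [0,0,0],"dr": [0,0,0]},
    {"gripper": 0,"delta_pos": [0,0,0],"dr": [0,0,0]},
    {"gripper": 0,"delta_pos": [0,0,0],"dr": [0,0,0]},
    {"gripper": 0,"delta_pos": [0,0,0],"dr": [0,0,0]},
    {"gripper": 0,"delta_pos": [0,0,0],"dr": [0,0,0]},
  ],
)

```text
t: 45.33
ee_pos: [463.5, -179.3, 109.4]
orientation: [1.196, 1.215, -1.193]
ft_force: [4.0, 0.4, 7.1]
width: 17.2
```

Run:
```python
from h import *
plan(460.5,-179,106,1.1)
```

```text
t 45.3 pos [ 463.5 -179.3  109.4] jaw 1.1 tilt [ 0.004 -0.001 -1.   ] F [4.  0.4 7.1] w 17.2
  turn dr_x total 0.000 cm: x 0.34 y -0.30 z -0.03
```

Knob gripped. Swing the cover back.

Call:
apply_moves(
  increments=[
    {"gripper": 0,"delta_pos": [0,0.12,-1.12],"dr": [0.125,0,0]},
    {"gripper": 0,"delta_pos": [0,0.12,-1.12],"dr": [0.125,0,0]},
    {"gripper": 0,"delta_pos": [0,0.12,-1.12],"dr": [0.125,0,0]},
    {"gripper": 0,"delta_pos": [0,0,0],"dr": [0,0,0]},
    {"gripper": 0,"delta_pos": [0,0,0],"dr": [0,0,0]},
  ],
)

```text
t: 45.75
ee_pos: [470.4, -145.9, 109.4]
orientation: [1.467, 1.017, -1.464]
ft_force: [2.6, -0.2, 8.3]
width: 17.3
```

Run:
```python
from h import *
plan(542,-90.5,106,-84)
```

```text
t 45.8 pos [ 470.4 -145.9  109.4] jaw -20.4 tilt [ 0.003 -0.001 -1.   ] F [ 2.6 -0.2  8.3] w 17.3
  turn dr_x total 1.111 cm: x 0.34 y -4.77 z -7.70
```

Call:
apply_moves(
  increments=[
    {"gripper": 0,"delta_pos": [0,0.12,-1.12],"dr": [0.125,0,0]},
    {"gripper": 0,"delta_pos": [0,0.12,-1.12],"dr": [0.125,0,0]},
    {"gripper": 0,"delta_pos": [0,0.12,-1.12],"dr": [0.125,0,0]},
    {"gripper": 0,"delta_pos": [0,0.12,-1.12],"dr": [0.125,0,0]},
    {"gripper": 0,"delta_pos": [0,0,0],"dr": [0,0,0]},
  ],
)

```text
t: 46.17
ee_pos: [497.9, -109.8, 109.3]
orientation: [1.812, 0.668, -1.807]
ft_force: [0.4, -0.7, 11.4]
width: 17.1
```

Call:
apply_moves(
  increments=[
    {"gripper": 0,"delta_pos": [0,0.12,-1.12],"dr": [0.125,0,0]},
    {"gripper": 0,"delta_pos": [0,0.12,-1.12],"dr": [0.125,0,0]},
    {"gripper": 0,"delta_pos": [0,0.12,-1.12],"dr": [0.125,0,0]},
    {"gripper": 0,"delta_pos": [0,0.12,-1.12],"dr": [0.125,0,0]},
    {"gripper": 0,"delta_pos": [0,0,0],"dr": [0,0,0]},
  ],
)

```text
t: 46.58
ee_pos: [538.9, -91.8, 109.3]
orientation: [2.114, 0.222, -2.108]
ft_force: [0.1, 1.3, 12.7]
width: 17.7
```

Run:
```python
from h import *
plan(543,-90.5,106,-84)
```

```text
t 46.6 pos [538.9 -91.8 109.3] jaw -78.0 tilt [ 0.003 -0.    -1.   ] F [ 0.1  1.3 12.7] w 17.7
  turn dr_x total 0.105 cm: x 0.33 y -0.08 z -0.42
```

Call:
apply_moves(
  increments=[
    {"gripper": 0,"delta_pos": [0,0.02,-0.3],"dr": [0.033,0,0]},
    {"gripper": 0,"delta_pos": [0,0,0],"dr": [0,0,0]},
    {"gripper": 0,"delta_pos": [0,0,0],"dr": [0,0,0]},
    {"gripper": 0,"delta_pos": [0,0,0],"dr": [0,0,0]},
    {"gripper": 0,"delta_pos": [0,0,0],"dr": [0,0,0]},
  ],
)

```text
t: 47.0
ee_pos: [540.2, -91.6, 109.4]
orientation: [2.127, 0.196, -2.123]
ft_force: [1.8, 3.0, 10.7]
width: 17.6
```

Call:
apply_moves(
  increments=[
    {"gripper": 0,"delta_pos": [0,0.01,-0.25],"dr": [0.027,0,0]},
    {"gripper": 0,"delta_pos": [0,0,0],"dr": [0,0,0]},
    {"gripper": 0,"delta_pos": [0,0,0],"dr": [0,0,0]},
    {"gripper": 0,"delta_pos": [0,0,0],"dr": [0,0,0]},
    {"gripper": 0,"delta_pos": [0,0,0],"dr": [0,0,0]},
  ],
)

```text
t: 47.42
ee_pos: [542.6, -91.2, 109.4]
orientation: [2.141, 0.168, -2.138]
ft_force: [-0.0, 2.7, 11.0]
width: 17.3
```

Call:
apply_moves(
  increments=[
    {"gripper": 0,"delta_pos": [0,0,-0.2],"dr": [0.02,0,0]},
    {"gripper": 0,"delta_pos": [0,0,0],"dr": [0,0,0]},
    {"gripper": 0,"delta_pos": [0,0,0],"dr": [0,0,0]},
    {"gripper": 0,"delta_pos": [0,0,0],"dr": [0,0,0]},
    {"gripper": 0,"delta_pos": [0,0,0],"dr": [0,0,0]},
  ],
)

```text
t: 47.83
ee_pos: [544.6, -91.0, 109.4]
orientation: [2.152, 0.147, -2.149]
ft_force: [0.0, 1.8, 10.0]
width: 17.3
```

Call:
apply_moves(
  increments=[
    {"gripper": 0,"delta_pos": [0,0,-0.2],"dr": [0.02,0,0]},
    {"gripper": 0,"delta_pos": [0,0,0],"dr": [0,0,0]},
    {"gripper": 0,"delta_pos": [0,0,0],"dr": [0,0,0]},
    {"gripper": 0,"delta_pos": [0,0,0],"dr": [0,0,0]},
    {"gripper": 0,"delta_pos": [0,0,0],"dr": [0,0,0]},
  ],
)

```text
t: 48.25
ee_pos: [546.5, -90.9, 109.4]
orientation: [2.163, 0.126, -2.159]
ft_force: [0.3, 1.6, 9.4]
width: 17.3
```

Call:
apply_moves(
  increments=[
    {"gripper": 0,"delta_pos": [0,0,-0.2],"dr": [0,0,0]},
    {"gripper": 0,"delta_pos": [0,0,0],"dr": [0,0,0]},
    {"gripper": 0,"delta_pos": [0,0,0],"dr": [0,0,0]},
    {"gripper": 0,"delta_pos": [0,0,0],"dr": [0,0,0]},
    {"gripper": 0,"delta_pos": [0,0,0],"dr": [0,0,0]},
  ],
)

```text
t: 48.67
ee_pos: [547.1, -90.8, 109.3]
orientation: [2.16, 0.126, -2.162]
ft_force: [-4.6, 0.3, 13.7]
width: 17.1
```

Call:
apply_moves(
  increments=[
    {"gripper": 0,"delta_pos": [0,0,-0.2],"dr": [0,0,0]},
    {"gripper": 0,"delta_pos": [0,0,0],"dr": [0,0,0]},
    {"gripper": 0,"delta_pos": [0,0,0],"dr": [0,0,0]},
    {"gripper": 0,"delta_pos": [0,0,0],"dr": [0,0,0]},
    {"gripper": 0,"delta_pos": [0,0,0],"dr": [0,0,0]},
  ],
)

```text
t: 49.08
ee_pos: [547.2, -90.7, 109.3]
orientation: [2.155, 0.127, -2.166]
ft_force: [-10.9, -2.1, 21.3]
width: 17.1
```

Call:
apply_moves(
  increments=[
    {"gripper": 50,"delta_pos": [0,0,0],"dr": [0,0,0]},
    {"gripper": 50,"delta_pos": [0,0,0],"dr": [0,0,0]},
    {"gripper": 50,"delta_pos": [0,0,0],"dr": [0,0,0]},
    {"gripper": 50,"delta_pos": [0,0,0],"dr": [0,0,0]},
    {"gripper": 50,"delta_pos": [0,0,0],"dr": [0,0,0]},
  ],
)

```text
t: 49.5
ee_pos: [549.7, -90.2, 107.9]
orientation: [2.161, 0.125, -2.163]
ft_force: [0.1, -0.1, -0.6]
width: 43.0
```

Call:
apply_moves(
  increments=[
    {"gripper": 50,"delta_pos": [-1,0,0],"dr": [0,0,0]},
    {"gripper": 50,"delta_pos": [-3,0,0],"dr": [0,0,0]},
    {"gripper": 50,"delta_pos": [-4,0,0],"dr": [0,0,0]},
    {"gripper": 50,"delta_pos": [-4,0,0],"dr": [0,0,0]},
    {"gripper": 50,"delta_pos": [0,0,1.5],"dr": [0,0,0]},
  ],
)

```text
t: 49.92
ee_pos: [541.2, -92.7, 236.5]
orientation: [2.175, 0.122, -2.145]
ft_force: [1.5, 0.3, 0.7]
width: 43.8
```

Call:
apply_moves(
  increments=[
    {"gripper": 50,"delta_pos": [0,-3.5,2],"dr": [0,0,0]},
    {"gripper": 50,"delta_pos": [0,-3.5,2],"dr": [0,0,0]},
    {"gripper": 50,"delta_pos": [0,-3.5,2],"dr": [0,0,0]},
    {"gripper": 50,"delta_pos": [0,-3.5,2],"dr": [0,0,0]},
    {"gripper": 50,"delta_pos": [0,-3.5,1],"dr": [0,0,0]},
  ],
)

```text
t: 50.33
ee_pos: [422.8, 72.3, 228.6]
orientation: [2.161, 0.124, -2.163]
ft_force: [0.4, 0.0, 0.1]
width: 44.0
```

Call:
apply_moves(
  increments=[
    {"gripper": 50,"delta_pos": [0,-2,0],"dr": [0,0,0]},
    {"gripper": 50,"delta_pos": [0,0,0],"dr": [0,0,0]},
    {"gripper": 50,"delta_pos": [0,0,0],"dr": [0,0,0]},
    {"gripper": 50,"delta_pos": [0,0,0],"dr": [0,0,0]},
    {"gripper": 50,"delta_pos": [0,0,0],"dr": [0,0,0]},
  ],
)

```text
t: 50.75
ee_pos: [423.6, 90.7, 228.3]
orientation: [2.163, 0.124, -2.162]
ft_force: [-0.2, 0.1, 0.6]
width: 43.7
```

Run:
```python
from h import *
plan(450,130,240,-84)
d=cam('top'); P=cloud(d)
hsv=cv2.cvtColor(d['img'],cv2.COLOR_RGB2HSV).astype(int); H,S,V=hsv[...,0],hsv[...,1],hsv[...,2]
g=((H<8)|(H>172))&(S>150)&(V>80); ys,xs=np.nonzero(g[180:230,340:370]); print('knob',len(xs),plane(d,[[xs.mean()+340,ys.mean()+180]],121)[0].round(1))
m=(P[...,1]>370)&(P[...,1]<560)&(P[...,0]>420)&(P[...,0]<610)
r=m&(P[...,2]>28)&(P[...,2]<60); print('rim',r.sum(),P[r].min(0).round(0),P[r].max(0).round(0),np.median(P[r],0).round(1))
h=m&(P[...,2]>7)&(P[...,2]<25); ys,xs=np.nonzero(h); print('in-basket raised px',len(xs))
yellow('top')
im=np.hstack([cv2.resize(d['img'][170:290,90:200,::-1],(396,432),interpolation=cv2.INTER_CUBIC),cv2.resize(d['img'][110:230,290:400,::-1],(396,432),interpolation=cv2.INTER_CUBIC)]); cv2.imwrite('pics/fin.png',im)
```

```text
t 50.8 pos [423.6  90.7 228.3] jaw -83.4 tilt [ 0. -0. -1.] F [-0.2  0.1  0.6] w 43.7
  turn dr_x total 0.010 cm: x -1.17 y -3.64 z -3.04
knob 42 [543.4 -91.  121. ]
rim 346 [454. 401.  28.] [575. 522.  59.] [512.  463.4  39.9]
in-basket raised px 1247
top 831
x~620 y -127 z min 204 med 206 max 211 n11
x~620 y -52 z min 199 med 206 max 210 n13
x~640 y -127 z min 191 med 195 max 204 n21
x~640 y -52 z min 188 med 196 max 206 n25
x~660 y -127 z min 186 med 195 max 206 n27
x~660 y -51 z min 189 med 192 max 206 n26
x~680 y -126 z min 180 med 190 max 194 n32
x~680 y -51 z min 183 med 190 max 195 n38
x~700 y -126 z min 176 med 187 max 191 n33
x~700 y -50 z min 184 med 188 max 192 n32
x~720 y -120 z min 180 med 187 max 192 n59
x~720 y -87 z min 181 med 187 max 194 n58
x~720 y -55 z min 179 med 186 max 191 n61
x~740 y -117 z min 181 med 186 max 193 n22
x~740 y -88 z min 179 med 187 max 192 n59
x~740 y -57 z min 179 med 186 max 188 n19
x~760 y -86 z min 175 med 183 max 188 n56
x~780 y -86 z min 172 med 180 max 188 n55
x~800 y -86 z min 171 med 177 max 181 n46
x~820 y -85 z min 167 med 174 max 180 n52
x~840 y -84 z min 161 med 171 max 176 n50
x~860 y -86 z min 92 med 166 max 173 n24
```

View pics/fin.png

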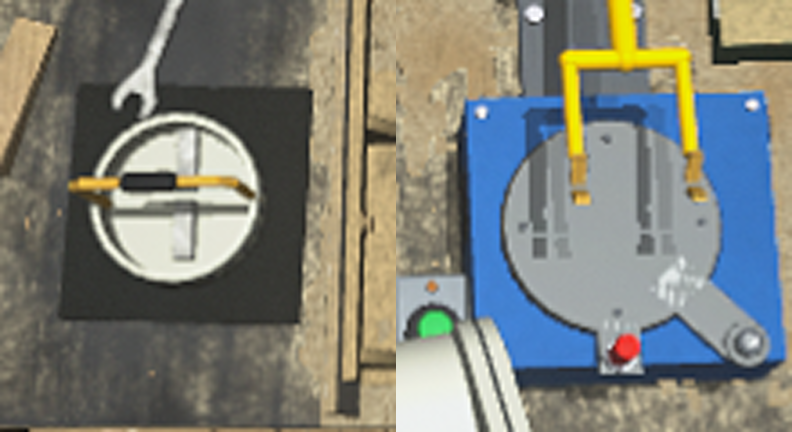

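```bash
python3 -c "
from h import *
print(ctrl.close_job())"
```

```text
the job is handed in; nothing more can be done
None
```

I carried out every step and handed the job in at about 51 s; it reported no verdict. I found two guide blocks on the table, and no third block and no bearing.

**What I did**
- **Cover and parts:** I swung the cover aside to about 1.5 rad and put both blocks in the basket.
- **Hanging:** I seated the bail in the notches and lowered the basket until the wrist force read about 0 N. I let go there, with the seat at about 147 mm.
- **Button:** I pressed the green button down to its stop. The wrist read 58 N as it bottomed, well above the 5 N it needs, but under the 120 N limit.
- **Finish:** I lifted the basket off, stood it on the mat and swung the cover back to its stop.

**Last checks, from the top camera**
- **Basket:** both blocks are in it. Its rim centre is at (514.5, 461.5) mm against a mat centre of (515.5, 462) mm.
- **Cover:** the knob is at (543.4, −91) mm, within 1 mm of where it was at the start, so the cover is shut.
- **Arm:** the spring arm is back up, with its notches at about 195 mm.
- **Robot:** it stands clear and touches nothing.

**What disagreed**
- **First cover swing:** the wrist force rose to about 43 N in total, because the tool did not turn with the knob.
- **Setting down:** contact came about 4 mm higher than I expected and I pressed with about 31 N before letting go. The basket looks to be standing flat on the mat.
- **Bystanders:** I did not measure the hex key and sanding block at the end. The arm passed well above both.

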